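# Tighten a drain connector nut to the click

## Task

The grey drain-connector nut on the upturned breeder box is only finger tight. Take the preset click wrench out of its wooden cradle, seat its socket fully over the nut without forcing it, and turn clockwise until the handle clearly breaks over at its hinge; stop there, well before it folds onto its stop. Ease off, lift the wrench away and lay it back in its cradle the way it was, with the nut left tight and everything else on the bench left alone.

Things in the scene. Friction and masses are not known exactly. Their poses are not given: they have to be found in the camera images.
- breeder: clear breeder box turned upside down, 220 x 160 x 80 mm, cleated on a fixed plywood board 250 x 190 x 12 mm. Its flat floor, now on top, is 92 mm above the bench, with the drain connector in its middle. Origin: centre of the board's underside, on the bench, below the connector; x along the long side, z up. Fixed
- nut: grey plastic hex nut of the connector, 46 mm across flats, 18 mm high, on a black gasket 68 mm across, 3 mm thick. Origin: centre of its underside, 95 mm above the bench; z its axis, up; x square to a flat (flats every 60 deg). Turns only about z, tightening clockwise from above: it drags with 0.4, later 0.75 N m (3 to 5 N at the wrench's mid grip) for an unknown 0.3 to 0.65 rad, then it is solid
- nut_top (a point): centre of the nut's top face, 18 mm above its underside. The connector's grey threaded tail, 33 mm across, stands through the nut and ends 13 mm above this point
- nut_dot (a point): yellow paint dot on the nut's top face near a corner, 22.5 mm from the axis; shows how far the nut has turned
- wrench: black socket and steel head of the click wrench (loose; with handle 0.36 kg, 270 mm long, balance point about 105 mm from the socket axis). Origin: centre of the socket's mouth, its lowest point; z up along the socket; x points from the socket axis along the straight handle. Socket 68 mm across, 44 mm high; head top 74 mm above the mouth. No ratchet
- socket_mouth (a point): centre of the socket's mouth (origin of wrench). Hex opening 47.2 mm across flats, flared, 36 mm deep; the wrench's x axis is square to one of its flats, so it fits when that axis lies along the nut's x axis or a whole number of 60 deg turns from it (about 3 deg of play). Fully home, the mouth rests on the gasket, level with the nut's underside
- handle: wrench handle: steel tube, red grip 115 mm long, 24 mm wide, 28 mm high, aluminium end cap 22 mm across, 30 mm long. Origin: on the vertical hinge pin; x along the handle to its end. Against the head it folds only clockwise from above, 0 to 0.30 rad (solid stop); x in line with the wrench's x when straight. It springs straight when the pull is eased
- hinge_pin (a point): centre of the hinge pin, 35 mm from the socket axis, 60 mm above the mouth. A 1.1 N m preload keeps the handle rigid until the pull square to it reaches about 10.5 N at mid grip (about 1.5 N m on the nut); then it breaks over, and the pull rises only some 15 % more over the whole fold, until the stop
- grip_mid (a point): a point on the red grip, on the handle's axis: 140 mm from the socket axis, 105 mm from the hinge pin, 60 mm above the mouth. The grip runs from 45 mm before to 70 mm past it (towards the end cap)
- cradle: fixed wooden cradle of the wrench, foot board 290 x 90 x 12 mm. Origin: centre of its underside; x along it from socket end to handle end, z up. At x = -105 mm a stub 26 mm across, 18 mm high stands inside the socket; at x = 119 mm an upright with a notch 32 mm wide (bottom 61, cheeks 81 mm above the bench) carries the end cap. The wrench starts in it, x along x, grip axis 72 mm above the bench
- cradle_foot (a point): where the centre of the socket's mouth stands when the wrench lies in its cradle: on the foot board's top, at the foot of the stub
- feed_tray: white silicone suction feeding tray, a round dish 96 mm across and 34 mm high on a suction foot; loose. Origin: centre of its underside
- cup: blue plastic cup, 72 mm across the mouth, 85 mm high; loose. Origin: centre of its underside
- scraper: flat aluminium algae scraper, about 170 mm long, 70 mm wide blade, 12 mm high; loose, lying flat. Origin: about mid-length, underside
- spare_gasket: spare black rubber gasket ring, 64 mm across, 6 mm thick; loose. Origin: centre of its underside
- spare_nut: spare white plastic connector nut (not the one to tighten), 46 mm across flats, 18 mm high; loose on the bench. Origin: centre of its underside

How it is judged:
By the outcome, as a careful person would: the job done as asked, in the order asked, and still so for the second after the job is handed in, with the robot touching nothing.
It also fails if it takes over 72 s, if anything falls off the work surface, if the arm or the gripper's body presses on something with over 40 N, if the wrist force passes 120 N, or if a joint passes its speed limit or range.

## Robot

A 7-joint arm with a two-finger parallel gripper is mounted at the origin on the work surface. World frame = base frame: x ahead of the robot, y to its left, z up, the work surface at z = 0. Lengths are in m, angles in rad, forces in N, time in s.
With the tool pointing down it reaches from about 0.4 to 0.85 m from the base axis. Payload 10.4 kg.
Tool frame: the origin (TCP) lies between the finger pads; the fingertips stand 17 mm ahead of it and the grasp point (between the pads) lies 2 mm behind it; z points along the fingers, y is the direction in which the jaws open and shut (so a half turn about z gives the same grasp; the last joint's range is limited). The gripper opens to 85 mm and grips with 20 to 120 N. Pads are 22 mm wide; open, the fingers measure 114 mm over their backs; the gripper's body (76 mm by 85 mm) begins 54 mm behind the grasp point. The pads swing forward as they close: fully open they stand 13 mm farther back than shut.
Start: joints at [-1.253, 0.332, -0.065, 1.46, 0.022, 1.35, -0.088], TCP at [0.209, 0.589, 0.248] pointing down, gripper open.
Joint ranges: [-2.6, 2.6], [-0.5, 2.12], [-1.47, 1.34], [0.16, 2.42], [-1.27, 4.41], [0.06, 2.06], [-2.6, 2.6]. Speed limits (rad/s): [2.22, 2.22, 2.79, 2.79, 3.14, 3.14, 3.14].

## Interface

Orientations are given as a unit quaternion [x, y, z, w].
In Python, from workcell import manip gives the robot as it stands.
- The arm moves only by the tool jog_arm, never from a script. Its argument "steps" is one flat list of numbers, 5 for each row, row after row: the finger opening in m, from 0 to 0.0854, then the shift along the tool's x, y, z in m, then the turn about the tool's z in rad. In form: [gripper, x, y, z, twist, gripper, x, y, z, twist, ...]. A call has exactly 10 rows; each row is the pose to reach, as a shift and turn from the pose commanded when the call began, along the tool's axes at that moment; what a row does not reach only later rows make up. A row lasts 1/10 s, in which the tool goes at most 50 mm and 8.59 degrees, less where a joint would pass 70% of its speed; a pose out of reach is approached as far as the arm can. A call with a gripper value outside its range is refused whole. The fingers move at their own pace and stop on an object; "grip_force" is the grip in N (left out, the last holds). Time passes only in rows, so rows that repeat a pose let the fingers close, or fill a call up. It gives the time, the measured TCP pose, the force and the opening at its end, in the units of the state.
- manip.get_obs(): the state, without advancing time (a new reading comes with each control period).
- manip.camera(name): name is "side" or "top"; returns (picture, depth): 420x560x3 uint8, red, green, blue; 420x560 float32, m along the optical axis (not along the pixel's ray), 0 where there is no reading.
- manip.calibration(name): a dict with "mtx" (3x3 intrinsics, pixels), "k1" (the pictures are not rectified: a ray, as slopes to the right and down, at radius r is drawn at 1 + k1 r^2 times it, then the intrinsics apply), "world_to_cam" (4x4, takes a point from world to camera coordinates). Camera axes: x right, y down, z forward; pixel columns grow to the right and rows downward; lengths in m; the calibration is good to about 2 mm. A picture is of the moment at which its call begins. calibration takes no time and is no camera call.
- manip.hand_in(): hands the job in, once; it reports no verdict.
The state is a dict: "clock": time; "joint_pos": joint angles; "joint_velocities": joint speeds; "tau": joint torques, N m; "position": TCP position; "ee_rot": TCP orientation; "ft_force": force on the tool from outside, world axes, zero at the start; "torque": the same for the moment, N m; "grip_width": opening from 0.0 (shut) to 1.0 (fully open).
Only numpy, scipy, OpenCV 4.12 (cv2) and the standard library are available. Lean on these libraries where they do the work, as an engineer would, in place of code of your own. Each camera call takes 0.05 s, during which the arm holds its last target.

## Working session

There is one attempt and no reset: what is moved stays moved. The work goes in short steps, Python scripts to look and compute and a tool call to move; the robot and the scene stay as the last step left them, time stands still between calls to the robot, and variables do not carry over. Pictures are saved under pics/ and viewed, and the job is handed in when it is done.

Besides the shell and the picture viewer there is one more tool, called after "Call:" as name(argument=value, ...) on one line, values as JSON. jog_arm: Moves the arm, as the interface text tells. Its arguments: {"type":"object","properties":{"steps":{"type":"array"},"grip_force":{"type":"number"}},"required":["steps"]}

```bash
ls; mkdir -p pics; python3 - <<'E'
from workcell import manip
import cv2,numpy as np
o=manip.get_obs();print(o)
for n in("top","side"):
    p,d=manip.camera(n);cv2.imwrite(f"pics/{n}0.png",cv2.cvtColor(p,cv2.COLOR_RGB2BGR));np.save(f"{n}0.npy",d);print(manip.calibration(n))
E
```

```text
pics
{'clock': 0.0, 'joint_pos': array([-1.25261738,  0.33287225, -0.06468969,  1.46094519,  0.02162787,
        1.34988626, -0.08851122]), 'joint_velocities': array([ 0.0016367 ,  0.00138346,  0.00039205, -0.00034085,  0.0014888 ,
       -0.00141237,  0.00168946]), 'tau': array([-2.35188551e-06, -6.25447297e+01,  4.88985737e-02, -3.91610599e+01,
        1.60502165e-02,  9.87956155e-03,  2.51445721e-05]), 'position': array([0.20878996, 0.58872478, 0.24751381]), 'ee_rot': array([ 1.69563085e-01,  9.85519081e-01, -7.03685481e-04, -7.24373255e-05]), 'ft_force': array([-0.81427571,  0.37435016, -0.93400133]), 'torque': array([-0.00111447, -0.02107773,  0.01675862]), 'grip_width': 1.0007777980839836}
{'mtx': array([[431.41686637,   0.        , 283.74864759],
       [  0.        , 431.41686637, 208.02504171],
       [  0.        ,   0.        ,   1.        ]]), 'k1': -0.07322985977895034, 'world_to_cam': array([[ 0.0688025 , -0.99762289,  0.00384385, -0.0407706 ],
       [-0.97453423, -0.06803343, -0.2136691 ,  0.63546836],
       [ 0.2134227 ,  0.01095501, -0.97689853,  1.25983042],
       [ 0.        ,  0.        ,  0.        ,  1.        ]])}
{'mtx': array([[464.50925266,   0.        , 276.23304048],
       [  0.        , 464.50925266, 212.32667403],
       [  0.        ,   0.        ,   1.        ]]), 'k1': -0.09895708188228644, 'world_to_cam': array([[ 0.90103179, -0.43342509, -0.01686406, -0.57221487],
       [-0.32486758, -0.64857293, -0.68834164,  0.27661634],
       [ 0.28740696,  0.62569629, -0.72519059,  1.11849947],
       [ 0.        ,  0.        ,  0.        ,  1.        ]])}
```

View pics/top0.png

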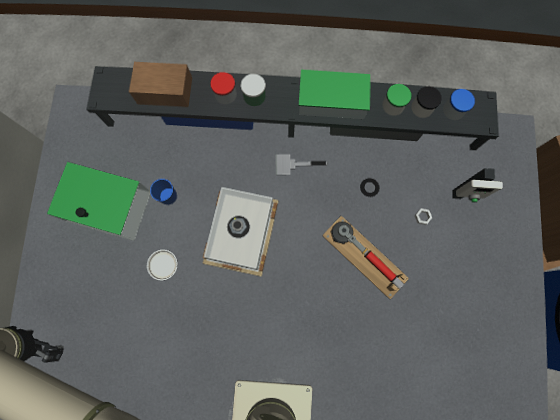

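View pics/side0.png

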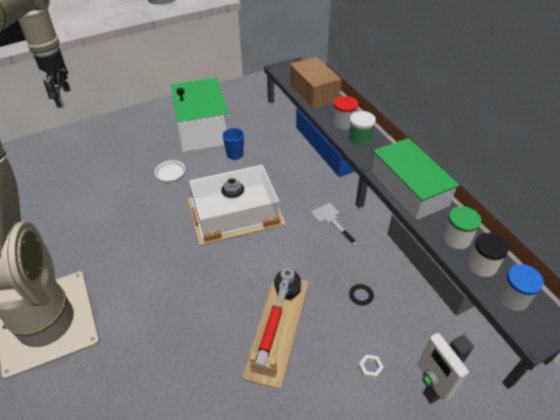

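The breeder box with the grey nut is near top-view (238,227). The wrench in its cradle runs from its socket at (343,231) to its end cap at (398,284). I'll enlarge crops of both.

```bash
cat > h.py <<'E'
import numpy as np,cv2
from workcell import manip
from scipy.spatial.transform import Rotation as R
def ray(n,u,v):
    c=manip.calibration(n);K=c["mtx"];k=c["k1"]
    xd=(u-K[0,2])/K[0,0];yd=(v-K[1,2])/K[1,1]
    rd=np.hypot(xd,yd);r=rd
    for _ in range(30): r=rd/(1+k*r*r)
    s=r/rd if rd>0 else 1
    T=c["world_to_cam"];d=np.array([xd*s,yd*s,1.]);Rm=T[:3,:3];o=-Rm.T@T[:3,3]
    return o,Rm.T@d
def atz(n,u,v,z):
    o,d=ray(n,u,v);t=(z-o[2])/d[2];return o+t*d
def proj(n,p):
    c=manip.calibration(n);T=c["world_to_cam"];q=T[:3,:3]@np.asarray(p)+T[:3,3];x,y=q[:2]/q[2];f=1+c["k1"]*(x*x+y*y)
    return c["mtx"][0,0]*x*f+c["mtx"][0,2],c["mtx"][1,1]*y*f+c["mtx"][1,2]
def crop(src,out,x0,y0,x1,y1,s):
    i=cv2.imread(src)[y0:y1,x0:x1];cv2.imwrite(out,cv2.resize(i,None,fx=s,fy=s,interpolation=cv2.INTER_CUBIC))
def snap(n,name):
    p,d=manip.camera(n);cv2.imwrite(f"pics/{name}.png",cv2.cvtColor(p,cv2.COLOR_RGB2BGR));np.save(f"{name}.npy",d);return p,d
E
python3 - <<'E'
from h import *
crop("pics/top0.png","pics/c1.png",195,180,290,280,6) 
crop("pics/top0.png","pics/c2.png",315,205,415,305,6)
crop("pics/side0.png","pics/c3.png",180,150,300,240,6)
crop("pics/side0.png","pics/c4.png",230,255,330,390,4.4)
E
```

```text
(no output)
```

View pics/c1.png

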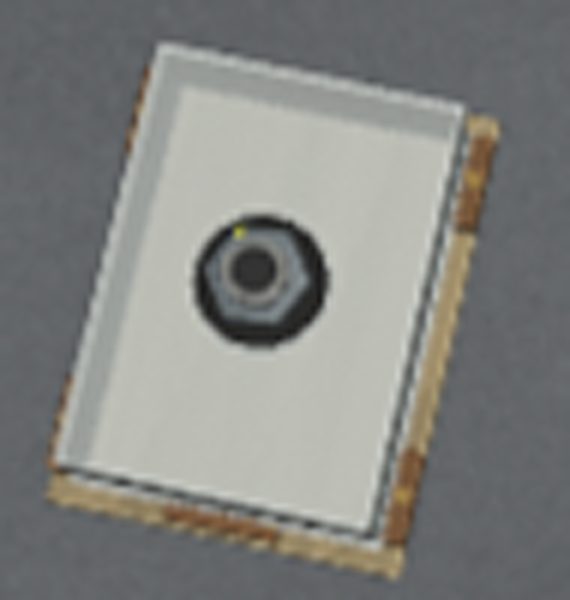

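View pics/c2.png

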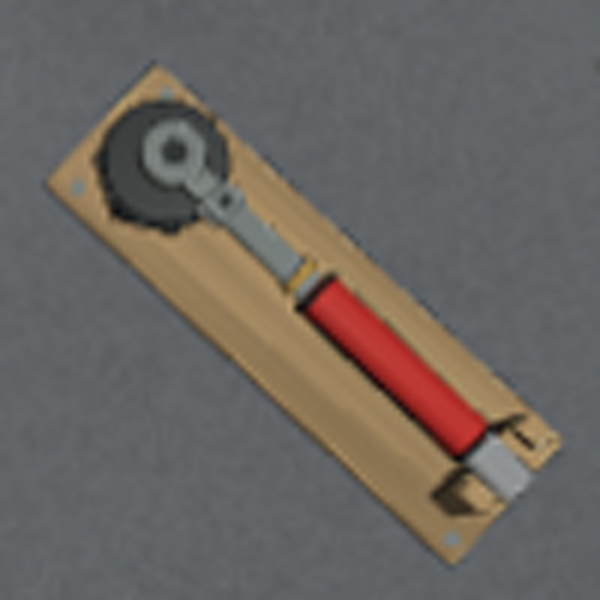

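View pics/c3.png

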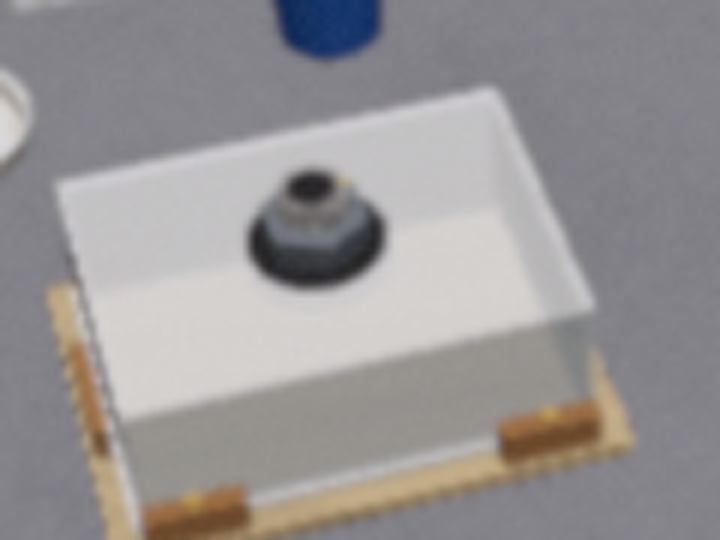

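View pics/c4.png

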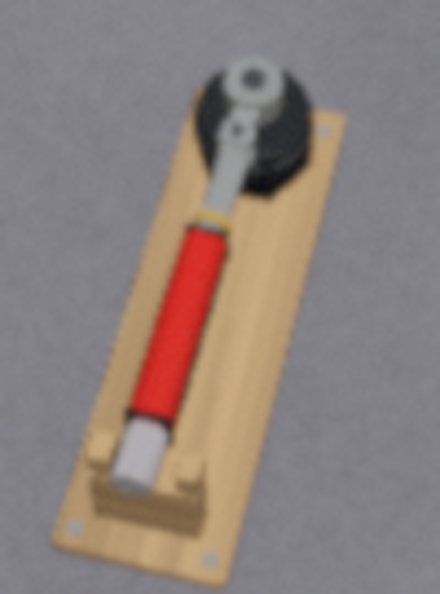

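```bash
cat > m.py <<'E'
from h import *
from scipy.optimize import least_squares
def full(u,v,x0,y0,s): return (u+.5)/s-.5+x0,(v+.5)/s-.5+y0
# cradle corners top
C=[(158,63),(45,183),(455,565),(562,437)]
M=[(-.145,-.045),(-.145,.045),(.145,.045),(.145,-.045)] # order guess, fix by residual
P=np.array([atz("top",*full(*c,315,205,6),.012)[:2] for c in C]);print(P)
def fit(P,M):
    def f(q):
        c,s=np.cos(q[2]),np.sin(q[2]);return (np.array(M)@np.array([[c,s],[-s,c]])+q[:2]-P).ravel()
    best=min((least_squares(f,[*P.mean(0),a]) for a in np.arange(0,6.2,.7)),key=lambda r:r.cost);return best.x,best.fun.reshape(-1,2)
M2=[(a,-b) for a,b in M]
for m in(M,M2):
    q,r=fit(P,m);print("cradle",q,np.degrees(q[2]),np.abs(r).max())
D=[(340,118),(190,110),(52,548),(226,587)]
Ps=[];
for u,v in D: Ps.append(atz("side",*full(u,v,230,255,4.4),.012)[:2])
print("side corners",np.array(Ps))
print("ring",atz("top",*full(176,152,315,205,6),.086), atz("side",*full(253,82,230,255,4.4),.086))
print("pin",atz("top",*full(227,201,315,205,6),.082), atz("side",*full(238,130,230,255,4.4),.082))
print("gasket top",atz("top",*full(261.5,280.5,195,180,6),.095),"side",atz("side",*full(317,238,180,150,6),.095))
print("tail top",atz("top",*full(253,269,195,180,6),.126),"side",atz("side",*full(311,186,180,150,6),.126))
print("dot top",atz("top",*full(239,233,195,180,6),.113),"side",atz("side",*full(344,182,180,150,6),.113))
E
python3 m.py
python3 - <<'E'
from h import *
d=np.load('top0.npy')
for u,v in[(250,240),(238,222),(343,230),(380,263),(300,260)]:
    o,r=ray("top",u,v); print(u,v,o+r*d[v,u])
E
```

```text
[[ 0.63881369 -0.18063568]
 [ 0.56992085 -0.12350348]
 [ 0.38506316 -0.345622  ]
 [ 0.45431115 -0.40049116]]
cradle [ 0.51202721 -0.26256308  4.01467475] 230.02391907449825 0.06992583444310008
cradle [ 0.51202721 -0.26256308  4.01755149] 230.18874419133755 0.002266525111270956
side corners [[ 0.63689661 -0.17710638]
 [ 0.56140428 -0.13327736]
 [ 0.38519743 -0.34369769]
 [ 0.45434555 -0.39983967]]
ring [ 0.57828861 -0.18229988  0.086     ] [ 0.57912471 -0.17974148  0.086     ]
pin [ 0.555851   -0.20946075  0.082     ] [ 0.55905353 -0.20188491  0.082     ]
gasket top [0.56561361 0.13517571 0.095     ] side [0.56822653 0.14082184 0.095     ]
tail top [0.56580289 0.1362549  0.126     ] side [0.56889766 0.1428737  0.126     ]
dot top [0.58551117 0.14635227 0.113     ] side [0.58802625 0.15213051 0.113     ]
250 240 [0.52769886 0.09675083 0.09021849]
238 222 [0.5740968  0.13384425 0.1209845 ]
343 230 [ 0.5776307  -0.17938604  0.08722229]
380 263 [ 0.48581171 -0.29340179  0.08803536]
300 260 [ 0.48773246 -0.05888283 -0.002827  ]
```

```bash
cat > ov.py <<'E'
from h import *
import sys
def ov(cam,src,out,x0,y0,x1,y1,s,c,ang):
    i=cv2.resize(cv2.imread(src)[y0:y1,x0:x1],None,fx=s,fy=s,interpolation=cv2.INTER_CUBIC)
    def P(p):
        u,v=proj(cam,p);return [(u+.5-x0)*s-.5,(v+.5-y0)*s-.5]
    for z,r,n,a0,col in[(.095,.034,60,0,(0,255,0)),(.113,.0266,6,ang+30,(0,0,255)),(.095,.0266,6,ang+30,(255,0,0)),(.126,.0165,60,0,(0,255,255))]:
        a=np.radians(a0)+np.arange(n)*2*np.pi/n
        pts=np.array([P((c[0]+r*np.cos(t),c[1]+r*np.sin(t),z)) for t in a])
        cv2.polylines(i,[np.round(pts*16).astype(np.int32)],True,col,1,cv2.LINE_AA,4)
    return i
A=float(sys.argv[3]);c=(float(sys.argv[1]),float(sys.argv[2]));c2=(float(sys.argv[4]),float(sys.argv[5]))
b=(220,208,256,244,11);e=(216,172,250,206,11)
ims=[cv2.resize(cv2.imread("pics/top0.png")[b[1]:b[3],b[0]:b[2]],None,fx=11,fy=11,interpolation=cv2.INTER_CUBIC),ov("top","pics/top0.png","",*b,c,A)]
cv2.imwrite("pics/o1.png",np.hstack(ims))
ims=[cv2.resize(cv2.imread("pics/side0.png")[e[1]:e[3],e[0]:e[2]],None,fx=11,fy=11,interpolation=cv2.INTER_CUBIC),ov("side","pics/side0.png","",*e,c2,A)]
cv2.imwrite("pics/o2.png",np.hstack(ims))
E
python3 ov.py .5657 .1355 0 .568 .1415
```

```text
(no output)
```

View pics/o1.png

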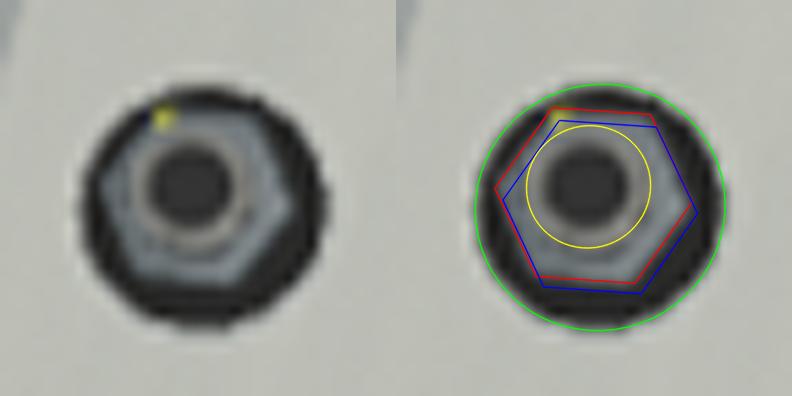

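View pics/o2.png

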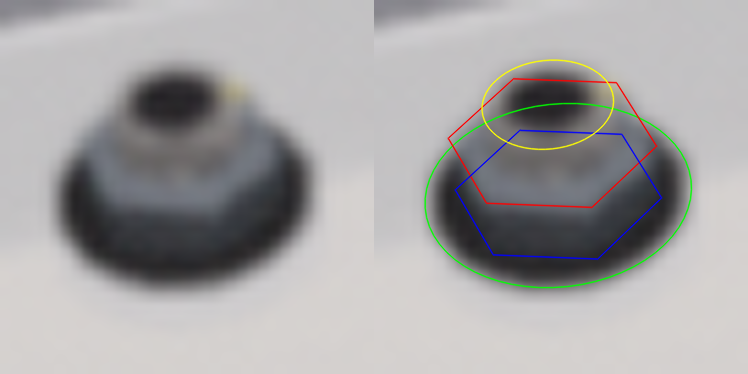

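```bash
cat > fitnut.py <<'E'
from h import *
from scipy.optimize import minimize
def fitnut(cam,src,box,c0,a0):
    x0,y0,x1,y1=box;s=8
    g=cv2.cvtColor(cv2.imread(src),cv2.COLOR_BGR2GRAY)[y0:y1,x0:x1].astype(float)
    def poly(c,z,r,n,a):
        t=np.radians(a)+np.arange(n)*2*np.pi/n
        return np.array([proj(cam,(c[0]+r*np.cos(k),c[1]+r*np.sin(k),z)) for k in t])
    def lay(p):
        m=np.zeros(((y1-y0)*s,(x1-x0)*s),np.uint8)
        q=((p+.5-[x0,y0])*s-.5)
        cv2.fillPoly(m,[np.round(q*16).astype(np.int32)],255,cv2.LINE_AA,4)
        m=cv2.GaussianBlur(m.astype(float)/255,(0,0),s*.55)
        return cv2.resize(m,(x1-x0,y1-y0),interpolation=cv2.INTER_AREA)
    def cost(q,full=False):
        c=q[:2]
        gk=lay(poly(c,.095,.034,48,0));top=poly(c,.113,.0266,6,q[2]*100+30);bot=poly(c,.095,.0266,6,q[2]*100+30)
        hull=cv2.convexHull(np.vstack([top,bot]).astype(np.float32))[:,0].astype(float)
        tl=lay(cv2.convexHull(np.vstack([poly(c,.113,.0165,32,0),poly(c,.126,.0165,32,0)]).astype(np.float32))[:,0].astype(float))
        A=np.stack([np.ones_like(g),gk,lay(top),lay(hull)],-1).reshape(-1,4)
        w=(tl<.1).ravel();
        k,_,_,_=np.linalg.lstsq(A[w],g.ravel()[w],rcond=None)
        return ((A[w]@k-g.ravel()[w])**2).mean()
    best=None
    for a in np.arange(-10,11,5):
        r=minimize(cost,[*c0,(a0+a)/100],method="Nelder-Mead",options=dict(initial_simplex=[[*c0,(a0+a)/100],[c0[0]+.003,c0[1],(a0+a)/100],[c0[0],c0[1]+.003,(a0+a)/100],[*c0,(a0+a+5)/100]],xatol=1e-5,fatol=1e-3))
        print(cam,a,r.x[:2].round(4),round(r.x[2]*100,2),round(r.fun,2))
if __name__=="__main__":
    fitnut("top","pics/top0.png",(222,210,256,244),(.5657,.1355),0)
    fitnut("side","pics/side0.png",(217,172,250,204),(.568,.1415),0)
E
python3 fitnut.py
```

```text
Traceback (most recent call last):
  File "fitnut.py", line 29, in <module>
    fitnut("top","pics/top0.png",(222,210,256,244),(.5657,.1355),0)
    ~~~~~~^^^^^^^^^^^^^^^^^^^^^^^^^^^^^^^^^^^^^^^^^^^^^^^^^^^^^^^^^
  File "fitnut.py", line 26, in fitnut
    r=minimize(cost,[*c0,(a0+a)/100],method="Nelder-Mead",options=dict(initial_simplex=[[*c0,(a0+a)/100],[c0[0]+.003,c0[1],(a0+a)/100],[c0[0],c0[1]+.003,(a0+a)/100],[*c0,(a0+a+5)/100]],xatol=1e-5,fatol=1e-3))
  File "fitnut.py", line 19, in cost
    tl=lay(cv2.convexHull(np.vstack([poly(c,.113,.0165,32,0),poly(c,.126,.0165,32,0)]).astype(np.float32))[:,0].astype(float))
                                                             ~~~~^^^^^^^^^^^^^^^^^^^
  File "fitnut.py", line 8, in poly
    return np.array([proj(cam,(c[0]+r*np.cos(k),c[1]+r*np.sin(k),z)) for k in t])
                     ~~~~^^^^^^^^^^^^^^^^^^^^^^^^^^^^^^^^^^^^^^^^^^^
  File "h.py", line 15, in proj
    c=manip.calibration(n);T=c["world_to_cam"];q=T[:3,:3]@np.asarray(p)+T[:3,3];x,y=q[:2]/q[2];f=1+c["k1"]*(x*x+y*y)
ValueError: time passes only in moves, steps and waits
```

```bash
python3 - <<'E'
s=open('h.py').read().replace("manip.calibration(n)","CAL(n)").replace("def ray","import functools\n@functools.lru_cache(None)\ndef CAL(n): return manip.calibration(n)\ndef ray",1)
open('h.py','w').write(s)
E
python3 fitnut.py; python3 -c "
from workcell import manip;print(manip.get_obs()['clock'])"
```

```text
top -10 [0.5655 0.1356] -4.49 73.97
top -5 [0.5655 0.1357] -2.47 74.38
top 0 [0.5655 0.1356] -3.72 73.48
top 5 [0.5655 0.1356] -2.79 74.11
top 10 [0.5655 0.1356] -3.72 73.5
side -10 [0.568  0.1414] 5.96 148.73
side -5 [0.568  0.1414] 4.44 149.47
side 0 [0.568  0.1415] 4.0 149.43
side 5 [0.568  0.1415] 6.3 149.38
side 10 [0.568  0.1414] 6.63 149.47
0.1
```

```bash
cat > pl.py <<'E'
from h import *
def yaw(q): m=R.from_quat(q).as_matrix();return np.degrees(np.arctan2(m[1,0],m[0,0]))
def plan(c0,y0,c1,y1):
    """shift in tool axes (x at yaw y0 deg, y=x-90, z down) and twist"""
    d=np.array(c1)-c0;a=np.radians(y0);x=np.array([np.cos(a),np.sin(a)]);y=np.array([np.sin(a),-np.cos(a)])
    return np.round([d[:2]@x,d[:2]@y,-d[2],np.radians((y0-y1+180)%360-180)],4)
def apply(c0,y0,s):
    a=np.radians(y0);x=np.array([np.cos(a),np.sin(a)]);y=np.array([np.sin(a),-np.cos(a)])
    p=np.array(c0)+np.r_[x*s[0]+y*s[1],-s[2]];return p.round(4),round(y0-np.degrees(s[3]),2)
def st():
    o=manip.get_obs();q=o['ee_rot'];m=R.from_quat(q).as_matrix()
    print("t",round(o['clock'],2),"p",o['position'].round(4),"yaw",yaw(q).round(2),"tilt z",m[:,2].round(4),"F",o['ft_force'].round(2),"T",o['torque'].round(3),"g",round(o['grip_width'],3),"j",o['joint_pos'].round(2));return o
E
python3 -c "
from pl import *
st()
print(plan((.2088,.5887,.2475),160.5,(.47,.2,.25),105))"
```

```text
t 0.1 p [0.2088 0.5888 0.2476] yaw 160.48 tilt z [-4.0e-04 -1.2e-03 -1.0e+00] F [0.67 0.11 0.05] T [-0.031  0.008  0.054] g 0.997 j [-1.25  0.33 -0.06  1.46  0.02  1.35 -0.09]
[-0.376  -0.2792 -0.0025  0.9687]
```

Call:
jog_arm(steps=[0.085,-0.0376,-0.0279,0,0.097,0.085,-0.0752,-0.0558,0,0.194,0.085,-0.1128,-0.0837,0,0.291,0.085,-0.1504,-0.1116,0,0.388,0.085,-0.188,-0.1395,0,0.485,0.085,-0.2256,-0.1674,0,0.582,0.085,-0.2632,-0.1953,0,0.679,0.085,-0.3008,-0.2232,0,0.776,0.085,-0.3384,-0.2511,0,0.873,0.085,-0.376,-0.279,0,0.97])

```text
clock: 1.1
position: [0.4706, 0.1986, 0.2482]
ee_rot: [0.611, 0.792, 0.0, -0.0]
ft_force: [0.5, 0.1, 0.2]
grip_width: 0.999
```

```bash
python3 -c "
from pl import *
o=st()
c,y=apply((.2088,.5887,.2475),160.5,(-.376,-.279,0,.97));print(c,y)
print(plan(c,y,(.4992,-.2779,.20),50.2))"
```

```text
t 1.1 p [0.4706 0.1986 0.2482] yaw 104.67 tilt z [-1.e-04  2.e-04 -1.e+00] F [0.49 0.13 0.17] T [ 0.04  -0.034 -0.029] g 0.999 j [-0.8   0.07  0.33  1.78 -0.02  1.3  -0.21]
[0.4701 0.2002 0.2475] 104.92
[-0.4695 -0.095   0.0475  0.955 ]
```

Call:
jog_arm(steps=[0.085,-0.047,-0.0095,0,0.0955,0.085,-0.094,-0.019,0,0.191,0.085,-0.141,-0.0285,0,0.2865,0.085,-0.188,-0.038,0,0.382,0.085,-0.235,-0.0475,0,0.4775,0.085,-0.282,-0.057,0.01,0.573,0.085,-0.329,-0.0665,0.02,0.6685,0.085,-0.376,-0.076,0.03,0.764,0.085,-0.423,-0.0855,0.04,0.8595,0.085,-0.4695,-0.095,0.0475,0.955])

```text
clock: 2.1
position: [0.4986, -0.2793, 0.2001]
ee_rot: [0.906, 0.423, 0.0, -0.0]
ft_force: [0.5, 0.3, 0.3]
grip_width: 0.995
```

```bash
python3 -c "
from pl import *
o=st()
c,y=apply((.4701,.2002,.2475),104.92,(-.4695,-.095,.0475,.955));print(c,y)
snap('top','t1');snap('side','s1')
crop('pics/t1.png','pics/t1c.png',310,190,430,310,5)
crop('pics/s1.png','pics/s1c.png',200,210,330,390,3.3)"
```

```text
t 2.1 p [ 0.4986 -0.2793  0.2001] yaw 49.99 tilt z [-1.e-04  3.e-04 -1.e+00] F [0.54 0.31 0.31] T [-0.006 -0.049  0.025] g 0.995 j [-0.23  0.3   0.8   1.71 -0.23  1.23 -0.08]
[ 0.4992 -0.2779  0.2   ] 50.2
```

View pics/t1c.png

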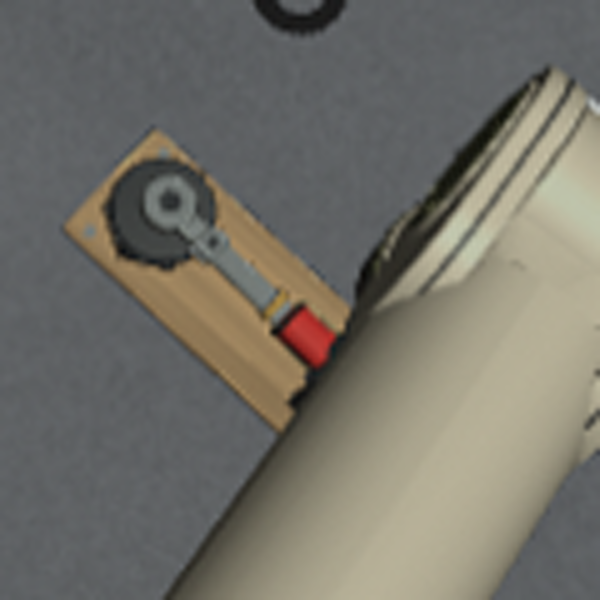

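View pics/s1c.png

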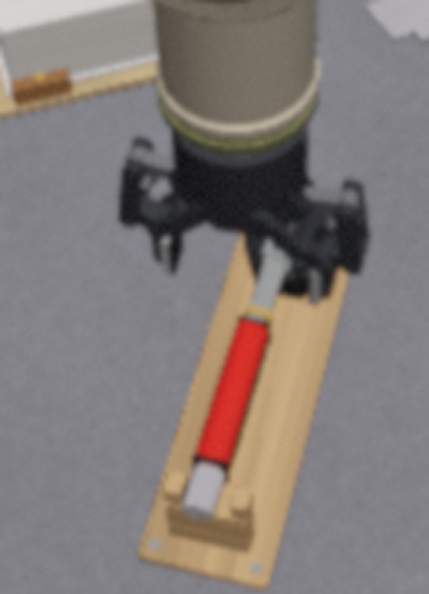

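Call:
jog_arm(steps=[0.085,0,0,0.03,0,0.085,0,0,0.06,0,0.085,0,0,0.09,0,0.085,0,0,0.11,0,0.085,0,0,0.12,0,0.085,0,0,0.13,0,0.085,0,0,0.13,0,0.055,0,0,0.13,0,0.045,0,0,0.13,0,0.035,0,0,0.13,0], grip_force=40)

```text
clock: 3.2
position: [0.4994, -0.2778, 0.0715]
ee_rot: [0.906, 0.424, 0.001, 0.0]
ft_force: [-0.3, -0.4, -0.7]
grip_width: 0.504
```

```bash
python3 -c "
from pl import *
o=st()
snap('side','s2')
crop('pics/s2.png','pics/s2c.png',200,210,330,390,3.3)"
```

```text
t 3.2 p [ 0.4994 -0.2778  0.0715] yaw 50.18 tilt z [ 1.3e-03 -2.0e-04 -1.0e+00] F [-0.33 -0.35 -0.74] T [-0.055 -0.013 -0.015] g 0.504 j [-0.16  0.46  0.72  1.83 -0.36  0.99  0.02]
```

View pics/s2c.png

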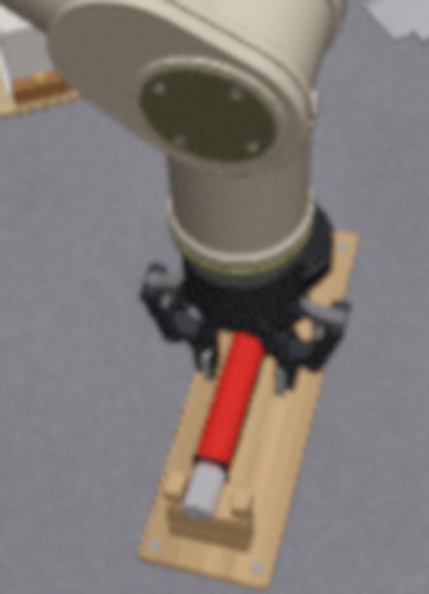

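The fingers straddle the red grip evenly, at crop (207,365) and (285,378) with the grip at about (238,370). Closing now.

Call:
jog_arm(steps=[0.03,0,0,0,0,0.026,0,0,0,0,0.022,0,0,0,0,0.018,0,0,0,0,0.015,0,0,0,0,0.012,0,0,0,0,0.01,0,0,0,0,0.01,0,0,0,0,0.01,0,0,0,0,0.01,0,0,0,0], grip_force=80)

```text
clock: 4.25
position: [0.4989, -0.2777, 0.071]
ee_rot: [0.906, 0.424, 0.0, -0.0]
ft_force: [-2.3, 1.5, 5.4]
grip_width: 0.265
```

```bash
python3 -c "
from pl import *
o=st()
"
```

```text
t 4.25 p [ 0.4989 -0.2777  0.071 ] yaw 50.18 tilt z [ 1.e-04  3.e-04 -1.e+00] F [-2.35  1.52  5.38] T [0.358 0.515 0.06 ] g 0.265 j [-0.16  0.46  0.72  1.83 -0.36  0.99  0.02]
```

Call:
jog_arm(steps=[0.01,0,0,-0.003,0,0.01,0,0,-0.008,0,0.01,0,0,-0.015,0,0.01,0,0,-0.03,0,0.01,0,0,-0.05,0,0.01,0,0,-0.075,0,0.01,0,0,-0.1,0,0.01,0,0,-0.125,0,0.01,0,0,-0.145,0,0.01,0,0,-0.145,0])

```text
clock: 5.25
position: [0.5, -0.2787, 0.2193]
ee_rot: [0.906, 0.424, 0.002, 0.002]
ft_force: [0.1, -0.7, -3.1]
grip_width: 0.272
```

```bash
python3 -c "
from pl import *
o=st()
snap('side','s3');snap('top','t3')
crop('pics/s3.png','pics/s3c.png',190,150,350,390,2.5)
crop('pics/t3.png','pics/t3c.png',310,170,430,310,4.2)"
```

```text
t 5.25 p [ 0.5    -0.2787  0.2193] yaw 50.15 tilt z [ 0.0052 -0.0013 -1.    ] F [ 0.13 -0.7  -3.13] T [-0.056  0.013  0.02 ] g 0.272 j [-0.24  0.28  0.81  1.69 -0.22  1.26 -0.09]
```

View pics/s3c.png

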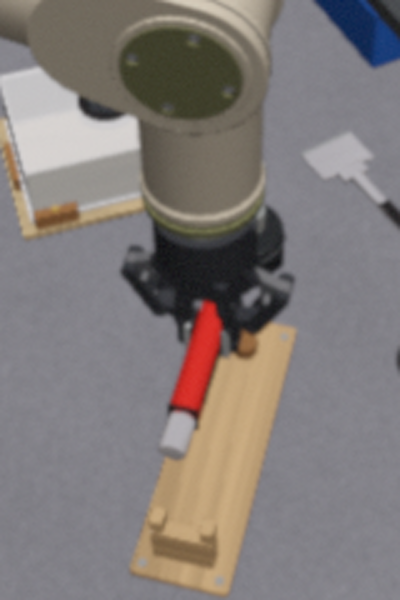

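View pics/t3c.png

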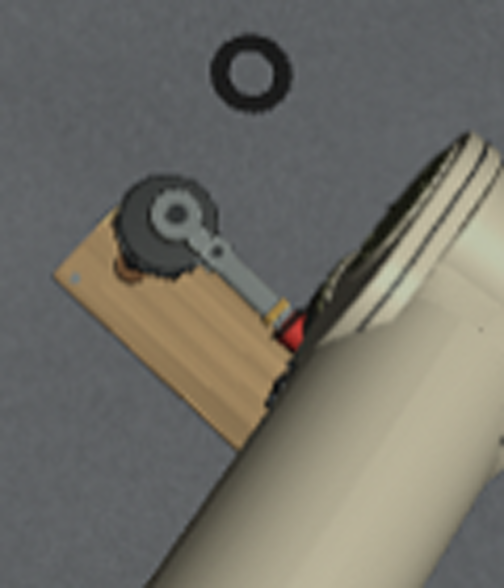

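```bash
python3 -c "
from pl import *
import m
f=m.full
r=atz('top',*f(177,213,310,170,4.2),.234);p=atz('top',*f(217,251,310,170,4.2),.230)
print('ring',r,'pin',p)
T=np.array([.5,-.2787]);print((r[:2]-T),np.hypot(*(r[:2]-T)),np.degrees(np.arctan2(*(T-r[:2])[::-1])), np.degrees(np.arctan2(*(p-r)[1::-1])),np.hypot(*(p-r)[:2]))
y=atz('top',*f(278,311,310,170,4.2),.220);print(np.degrees(np.arctan2(*(y-r)[1::-1])),np.hypot(*(y-r)[:2]))
" | tail -3
```

```text
ring [ 0.57969427 -0.18252884  0.234     ] pin [ 0.55761716 -0.20956926  0.23      ]
[0.07969427 0.09617116] 0.12490023991629386 -129.6475644787937 -129.2298661666122 0.03490821250824802
-129.23329189312253 0.08929671915537542
```

```bash
python3 -c "
from pl import *
print(plan((.4992,-.2779,.215),50.2,(.6232,.0247,.215),117.3))"
```

```text
[ 0.3119 -0.0984 -0.     -1.1711]
```

Call:
jog_arm(steps=[0.01,0.016,-0.005,0,-0.06,0.01,0.05,-0.0158,0,-0.188,0.01,0.09,-0.0284,0,-0.338,0.01,0.13,-0.041,0,-0.488,0.01,0.17,-0.0536,0,-0.638,0.01,0.21,-0.0663,0,-0.788,0.01,0.25,-0.0789,0,-0.938,0.01,0.285,-0.0899,0,-1.07,0.01,0.305,-0.0962,0,-1.145,0.01,0.312,-0.0984,0,-1.171])

```text
clock: 6.35
position: [0.6229, 0.0294, 0.2139]
ee_rot: [0.517, 0.856, -0.0, -0.001]
ft_force: [-0.9, -0.3, -4.3]
grip_width: 0.268
```

Call:
jog_arm(steps=[0.01,0,0,0,0,0.01,0,0,0,0,0.01,0,0,0,0,0.01,0,0,0,0,0.01,0,0,0,0,0.01,0,0,0,0,0.01,0,0,0,0,0.01,0,0,0,0,0.01,0,0,0,0,0.01,0,0,0,0])

```text
clock: 7.35
position: [0.6231, 0.025, 0.2158]
ee_rot: [0.52, 0.854, 0.0, -0.0]
ft_force: [0.1, 0.3, -3.4]
grip_width: 0.266
```

```bash
python3 -c "
from pl import *
o=st();o=st()
snap('side','s4');snap('top','t4')
crop('pics/s4.png','pics/s4c.png',180,100,320,260,3.7)
crop('pics/t4.png','pics/t4c.png',190,160,310,280,5)"
```

```text
t 7.35 p [0.6231 0.025  0.2158] yaw 117.27 tilt z [-0.e+00  1.e-04 -1.e+00] F [ 0.1   0.3  -3.38] T [-0.11  -0.01   0.004] g 0.266 j [-0.48  0.37  0.47  1.53 -0.17  1.28  0.49]
t 7.35 p [0.6231 0.025  0.2158] yaw 117.27 tilt z [-0.e+00  1.e-04 -1.e+00] F [ 0.1   0.3  -3.38] T [-0.11  -0.01   0.004] g 0.266 j [-0.48  0.37  0.47  1.53 -0.17  1.28  0.49]
```

View pics/s4c.png

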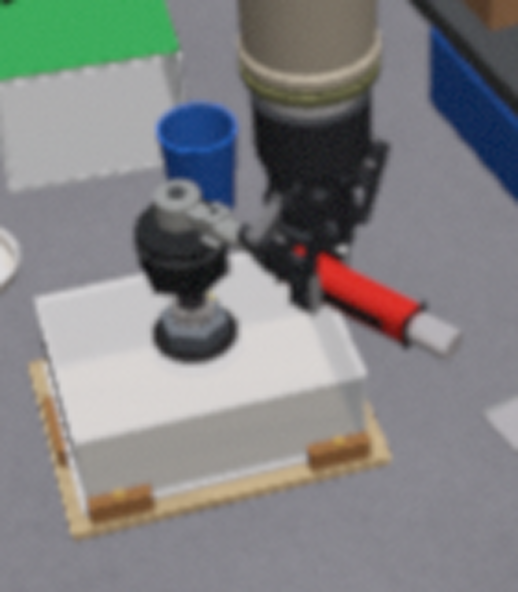

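View pics/t4c.png

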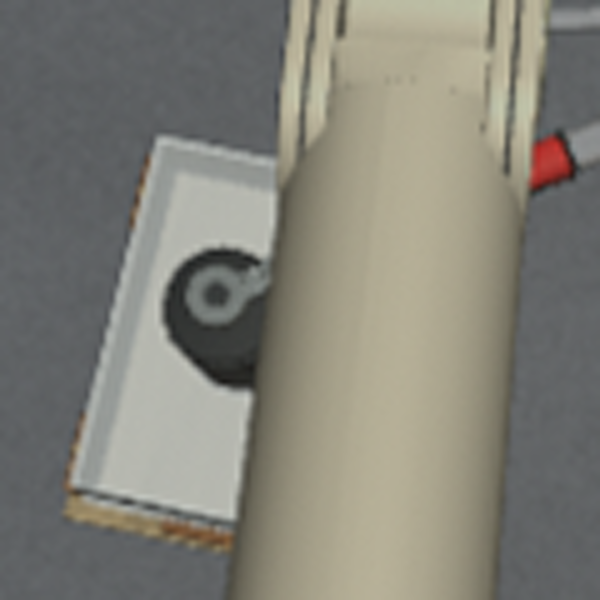

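```bash
python3 -c "
from pl import *
from m import full as f
print('----')
for dz in(.229,.231,.233):
  print(dz,atz('top',*f(215,293,190,160,5),dz)[:2],atz('side',*f(178,190,180,100,3.7),dz)[:2])
print('gasket side new',atz('side',*f(195,331,180,100,3.7),.095))
"|sed 1,/----/d;  python3 -c "
from h import *
crop('pics/s4.png','pics/s4d.png',205,140,270,205,9)"
```

```text
0.229 [0.56426547 0.13670235] [0.56886063 0.14487993]
0.231 [0.56389444 0.13644226] [0.56811378 0.14248552]
0.233 [0.56352342 0.13618218] [0.56736694 0.14009111]
gasket side new [0.56826471 0.1415093  0.095     ]
```

View pics/s4d.png

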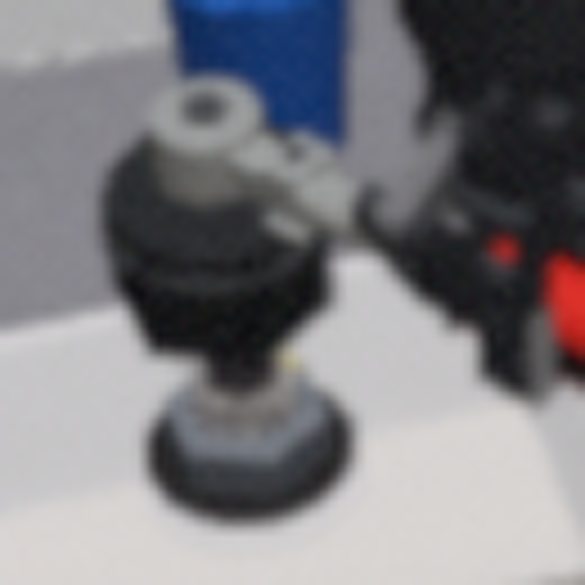

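Call:
jog_arm(steps=[0.01,-0.001,0,0.005,0,0.01,-0.001,0,0.01,0,0.01,-0.001,0,0.015,0,0.01,-0.001,0,0.02,0,0.01,-0.001,0,0.025,0,0.01,-0.001,0,0.03,0,0.01,-0.001,0,0.034,0,0.01,-0.001,0,0.036,0,0.01,-0.001,0,0.037,0,0.01,-0.001,0,0.037,0])

```text
clock: 8.45
position: [0.6236, 0.0241, 0.1788]
ee_rot: [0.52, 0.854, 0.0, -0.0]
ft_force: [-1.0, 0.6, -3.9]
grip_width: 0.269
```

```bash
python3 -c "
from pl import *
o=st()
snap('side','s5');snap('top','t5')
crop('pics/s5.png','pics/s5c.png',205,140,270,205,9)
crop('pics/t5.png','pics/t5c.png',210,200,260,250,10)"
```

```text
t 8.45 p [0.6236 0.0241 0.1788] yaw 117.27 tilt z [ 0.e+00  1.e-04 -1.e+00] F [-1.01  0.64 -3.94] T [-0.106  0.021  0.035] g 0.269 j [-0.47  0.4   0.46  1.58 -0.18  1.21  0.5 ]
```

View pics/s5c.png

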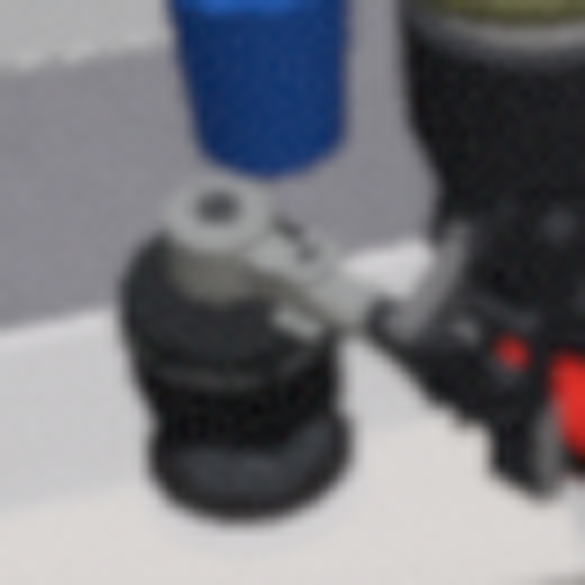

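View pics/t5c.png

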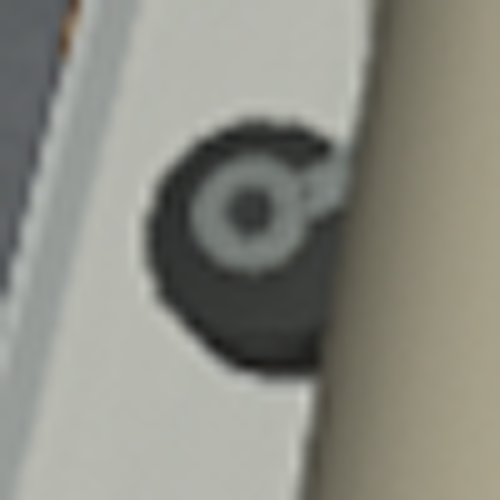

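```bash
python3 -c "
from pl import *
from m import full as f
print('----')
for dz in(.192,.194):
  print(dz,atz('top',*f(250,211,210,200,10),dz)[:2],atz('side',*f(217,207,205,140,9),dz)[:2])
"|sed 1,/----/d
```

```text
0.192 [0.56462196 0.13546776] [0.56699895 0.14260706]
0.194 [0.56426201 0.13521797] [0.5662913  0.14032909]
```

Call:
jog_arm(steps=[0.01,0,0.0013,0.001,0,0.01,0,0.0013,0.002,0,0.01,0,0.0013,0.003,0,0.01,0,0.0013,0.004,0,0.01,0,0.0013,0.005,0,0.01,0,0.0013,0.006,0,0.01,0,0.0013,0.007,0,0.01,0,0.0013,0.008,0,0.01,0,0.0013,0.009,0,0.01,0,0.0013,0.009,0])

```text
clock: 9.55
position: [0.6247, 0.0247, 0.1696]
ee_rot: [0.52, 0.854, -0.0, -0.0]
ft_force: [-0.3, 0.5, -3.4]
grip_width: 0.273
```

```bash
python3 -c "
from pl import *
o=st()"
```

```text
t 9.55 p [0.6247 0.0247 0.1696] yaw 117.27 tilt z [-2.e-04  1.e-04 -1.e+00] F [-0.29  0.47 -3.44] T [-0.114 -0.006 -0.004] g 0.273 j [-0.47  0.41  0.46  1.58 -0.19  1.2   0.5 ]
```

Call:
jog_arm(steps=[0.01,0,0,0.0005,0,0.01,0,0,0.001,0,0.01,0,0,0.0015,0,0.01,0,0,0.002,0,0.01,0,0,0.0025,0,0.01,0,0,0.003,0,0.01,0,0,0.0035,0,0.01,0,0,0.004,0,0.01,0,0,0.004,0,0.01,0,0,0.004,0])

```text
clock: 10.55
position: [0.6248, 0.0247, 0.1658]
ee_rot: [0.52, 0.854, 0.0, 0.0]
ft_force: [0.8, -0.2, -2.6]
grip_width: 0.273
```

```bash
python3 -c "
from pl import *
o=st()"
```

```text
t 10.55 p [0.6248 0.0247 0.1658] yaw 117.28 tilt z [ 1.e-04  1.e-04 -1.e+00] F [ 0.8  -0.21 -2.57] T [-0.081 -0.141 -0.064] g 0.273 j [-0.47  0.41  0.46  1.59 -0.19  1.19  0.5 ]
```

Call:
jog_arm(steps=[0.01,0,0,0.0005,0,0.01,0,0,0.001,0,0.01,0,0,0.0015,0,0.01,0,0,0.002,0,0.01,0,0,0.0025,0,0.01,0,0,0.003,0,0.01,0,0,0.0035,0,0.01,0,0,0.004,0,0.01,0,0,0.004,0,0.01,0,0,0.004,0])

```text
clock: 11.55
position: [0.6247, 0.0247, 0.1618]
ee_rot: [0.52, 0.854, 0.0, -0.0]
ft_force: [0.6, 0.2, -4.0]
grip_width: 0.272
```

```bash
python3 -c "
from pl import *
o=st()"
```

```text
t 11.55 p [0.6247 0.0247 0.1618] yaw 117.27 tilt z [-1.e-04  1.e-04 -1.e+00] F [ 0.61  0.19 -4.03] T [-0.12  -0.125 -0.061] g 0.272 j [-0.47  0.41  0.46  1.59 -0.19  1.18  0.51]
```

Call:
jog_arm(steps=[0.01,0,0,0.001,0,0.01,0,0,0.002,0,0.01,0,0,0.003,0,0.01,0,0,0.004,0,0.01,0,0,0.0045,0,0.01,0,0,0.005,0,0.01,0,0,0.0055,0,0.01,0,0,0.006,0,0.01,0,0,0.0065,0,0.01,0,0,0.0065,0])

```text
clock: 12.55
position: [0.6247, 0.0247, 0.1552]
ee_rot: [0.52, 0.854, 0.0, -0.0]
ft_force: [0.3, 0.4, -4.0]
grip_width: 0.267
```

```bash
python3 -c "
from pl import *
o=st()"
```

```text
t 12.55 p [0.6247 0.0247 0.1552] yaw 117.27 tilt z [-0.e+00  1.e-04 -1.e+00] F [ 0.28  0.45 -3.99] T [-0.082 -0.216 -0.095] g 0.267 j [-0.47  0.42  0.46  1.6  -0.2   1.17  0.51]
```

Call:
jog_arm(steps=[0.01,0,0,0.0003,0,0.01,0,0,0.0006,0,0.01,0,0,0.0009,0,0.01,0,0,0.0012,0,0.01,0,0,0.0015,0,0.01,0,0,0.0018,0,0.01,0,0,0.002,0,0.01,0,0,0.002,0,0.01,0,0,0.002,0,0.01,0,0,0.002,0])

```text
clock: 13.55
position: [0.6249, 0.0245, 0.1536]
ee_rot: [0.521, 0.854, 0.0, 0.0]
ft_force: [0.5, -1.1, 1.9]
grip_width: 0.271
```

```bash
python3 -c "
from pl import *
o=st()"
```

```text
t 13.55 p [0.6249 0.0245 0.1536] yaw 117.26 tilt z [ 5.e-04  0.e+00 -1.e+00] F [ 0.52 -1.11  1.89] T [-0.002  0.032 -0.051] g 0.271 j [-0.47  0.42  0.46  1.6  -0.2   1.17  0.51]
```

Call:
jog_arm(steps=[0.01,0,-0.0019,0,0.015,0.01,0.0001,-0.0037,0,0.03,0.01,0.0001,-0.0056,0,0.045,0.01,0.0002,-0.0075,0,0.06,0.01,0.0003,-0.0094,0,0.075,0.01,0.0005,-0.0112,0,0.09,0.01,0.0007,-0.0131,0,0.105,0.01,0.0009,-0.015,0,0.12,0.01,0.0011,-0.0168,0,0.135,0.01,0.0014,-0.0187,0,0.15])

```text
clock: 14.55
position: [0.6078, 0.017, 0.1536]
ee_rot: [0.583, 0.812, 0.0, 0.001]
ft_force: [5.4, -2.5, 2.2]
grip_width: 0.268
```

```bash
cat >> pl.py <<'E'
def tf(d=.125):
    o=st();m=R.from_quat(o['ee_rot']).as_matrix();F=m.T@o['ft_force'];T=m.T@o['torque'];print("tool F",F.round(2),"T",T.round(3),"Mpin",(-T[2]+F[1]*(d-.035)).round(3),(T[2]+F[1]*(d-.035)).round(3),"Mnut",(F[1]*d-T[2]).round(3),(F[1]*d+T[2]).round(3),"socket",(o['position']+m[:,0]*d).round(4))
E
python3 -c "
from pl import *
tf()"
```

```text
t 14.55 p [0.6078 0.017  0.1536] yaw 108.62 tilt z [ 1.3e-03 -2.0e-04 -1.0e+00] F [ 5.41 -2.53  2.17] T [-0.26  -0.92   0.285] g 0.268 j [-0.49  0.39  0.49  1.65 -0.19  1.15  0.37]
tool F [-4.13  4.32 -2.16] T [-0.789 -0.54  -0.285] Mpin 0.675 0.104 Mnut 0.826 0.255 socket [0.5679 0.1355 0.1536]
```

Call:
jog_arm(steps=[0.01,-0.0003,-0.0019,-0.0005,0.015,0.01,-0.0005,-0.0037,-0.0005,0.03,0.01,-0.0005,-0.0056,-0.0005,0.045,0.01,-0.0004,-0.0075,-0.0005,0.06,0.01,-0.0003,-0.0094,-0.0005,0.075,0.01,-0.0001,-0.0112,-0.0005,0.09,0.01,0.0001,-0.0131,-0.0005,0.105,0.01,0.0003,-0.015,-0.0005,0.12,0.01,0.0005,-0.0168,-0.0005,0.135,0.01,0.0008,-0.0187,-0.0005,0.15])

```text
clock: 15.55
position: [0.5893, 0.0123, 0.1537]
ee_rot: [0.643, 0.766, 0.0, -0.0]
ft_force: [3.4, 0.2, -1.6]
grip_width: 0.272
```

```bash
python3 -c "
from pl import *
tf()
snap('top','t6');snap('side','s6')
crop('pics/t6.png','pics/t6c.png',205,190,285,250,7)
crop('pics/s6.png','pics/s6c.png',195,130,315,220,5)"
```

```text
t 15.55 p [0.5893 0.0123 0.1537] yaw 100.02 tilt z [-1.e-04  3.e-04 -1.e+00] F [ 3.43  0.21 -1.56] T [ 0.415 -0.992  0.236] g 0.272 j [-0.52  0.35  0.52  1.7  -0.19  1.14  0.22]
tool F [-0.39  3.41  1.56] T [-1.049  0.236 -0.237] Mpin 0.544 0.07 Mnut 0.663 0.19 socket [0.5675 0.1354 0.1538]
```

View pics/t6c.png

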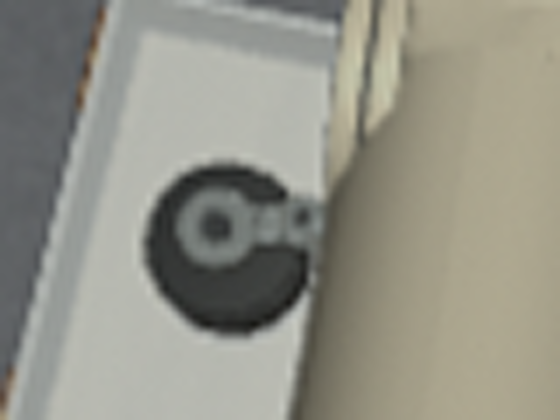

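View pics/s6c.png

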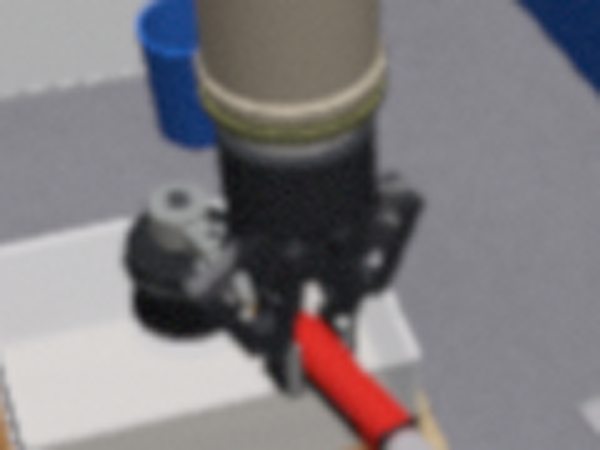

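Call:
jog_arm(steps=[0.01,0,-0.001,0,0.008,0.01,0,-0.002,0,0.016,0.01,0,-0.003,0,0.024,0.01,0.0001,-0.004,0,0.032,0.01,0.0001,-0.005,0,0.04,0.01,0.0001,-0.006,0,0.048,0.01,0.0002,-0.007,0,0.056,0.01,0.0003,-0.008,0,0.064,0.01,0.0003,-0.009,0,0.072,0.01,0.0004,-0.01,0,0.08])

```text
clock: 16.65
position: [0.5794, 0.0109, 0.1537]
ee_rot: [0.673, 0.74, 0.0, -0.0]
ft_force: [3.2, 3.0, -1.1]
grip_width: 0.268
```

```bash
python3 -c "
from pl import *
tf()"
```

```text
t 16.65 p [0.5794 0.0109 0.1537] yaw 95.48 tilt z [-1.e-04  2.e-04 -1.e+00] F [ 3.22  2.97 -1.13] T [ 0.851 -0.705  0.367] g 0.268 j [-0.54  0.33  0.53  1.73 -0.18  1.14  0.14]
tool F [2.64 3.49 1.13] T [-0.783  0.78  -0.367] Mpin 0.681 -0.053 Mnut 0.804 0.069 socket [0.5675 0.1353 0.1538]
```

Still in the drag phase (about 0.75 N m at the nut). I'll continue in small steps.

Call:
jog_arm(steps=[0.01,0,-0.001,0,0.008,0.01,0.0001,-0.002,0,0.016,0.01,0.0001,-0.003,0,0.024,0.01,0.0002,-0.004,0,0.032,0.01,0.0003,-0.005,0,0.04,0.01,0.0003,-0.006,0,0.048,0.01,0.0004,-0.007,0,0.056,0.01,0.0005,-0.008,0,0.064,0.01,0.0005,-0.009,0,0.072,0.01,0.0006,-0.01,0,0.08])

```text
clock: 17.65
position: [0.5695, 0.0104, 0.1538]
ee_rot: [0.702, 0.713, -0.0, -0.0]
ft_force: [1.6, 2.6, -2.7]
grip_width: 0.27
```

```bash
python3 -c "
from pl import *
tf()"
```

```text
t 17.65 p [0.5695 0.0104 0.1538] yaw 90.88 tilt z [-1.e-04  1.e-04 -1.e+00] F [ 1.62  2.64 -2.73] T [ 0.805 -0.544  0.487] g 0.27 j [-0.56  0.31  0.55  1.76 -0.18  1.13  0.06]
tool F [2.61 1.66 2.73] T [-0.556  0.796 -0.487] Mpin 0.637 -0.338 Mnut 0.695 -0.28 socket [0.5675 0.1354 0.1538]
```

Call:
jog_arm(steps=[0.01,0,-0.001,0,0.006,0.01,0.0001,-0.002,0,0.014,0.01,0.0001,-0.003,0,0.022,0.01,0.0002,-0.004,0,0.03,0.01,0.0003,-0.005,0,0.038,0.01,0.0003,-0.006,0,0.046,0.01,0.0004,-0.007,0,0.053,0.01,0.0005,-0.008,0,0.06,0.01,0.0005,-0.009,0,0.067,0.01,0.0006,-0.01,0,0.075])

```text
clock: 18.65
position: [0.5597, 0.0107, 0.1539]
ee_rot: [0.728, 0.686, 0.0, 0.0]
ft_force: [3.5, 1.4, -2.7]
grip_width: 0.268
```

```bash
python3 -c "
from pl import *
tf()"
```

```text
t 18.65 p [0.5597 0.0107 0.1539] yaw 86.57 tilt z [ 4.e-04  0.e+00 -1.e+00] F [ 3.52  1.39 -2.72] T [ 0.447 -0.982  0.323] g 0.268 j [-0.58  0.28  0.56  1.78 -0.17  1.12 -0.02]
tool F [1.6  3.43 2.73] T [-0.954  0.505 -0.323] Mpin 0.632 -0.014 Mnut 0.752 0.106 socket [0.5671 0.1355 0.1539]
```

Call:
jog_arm(steps=[0.01,0,-0.001,0,0.008,0.01,0.0001,-0.002,0,0.016,0.01,0.0001,-0.003,0,0.024,0.01,0.0002,-0.004,0,0.032,0.01,0.0002,-0.005,0,0.04,0.01,0.0003,-0.006,0,0.048,0.01,0.0003,-0.007,0,0.056,0.01,0.0004,-0.008,0,0.064,0.01,0.0005,-0.009,0,0.072,0.01,0.0005,-0.01,0,0.08])

```text
clock: 19.65
position: [0.5509, 0.0117, 0.1543]
ee_rot: [0.755, 0.656, 0.001, 0.001]
ft_force: [11.0, -0.0, -5.0]
grip_width: 0.268
```

```bash
python3 -c "
from pl import *
tf()"
```

```text
t 19.65 p [0.5509 0.0117 0.1543] yaw 81.98 tilt z [ 3.3e-03 -3.0e-04 -1.0e+00] F [11.   -0.03 -5.05] T [ 0.08  -2.529  0.197] g 0.268 j [-0.6   0.26  0.57  1.81 -0.16  1.11 -0.11]
tool F [ 1.5  10.88  5.08] T [-2.493  0.433 -0.196] Mpin 1.175 0.783 Mnut 1.556 1.164 socket [0.5683 0.1355 0.1543]
```

```bash
python3 -c "
from pl import *
snap('top','t7');snap('side','s7')
crop('pics/t7.png','pics/t7c.png',215,205,275,250,12)
crop('pics/s7.png','pics/s7c.png',195,130,295,220,6)"
```

```text
(no output)
```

View pics/t7c.png

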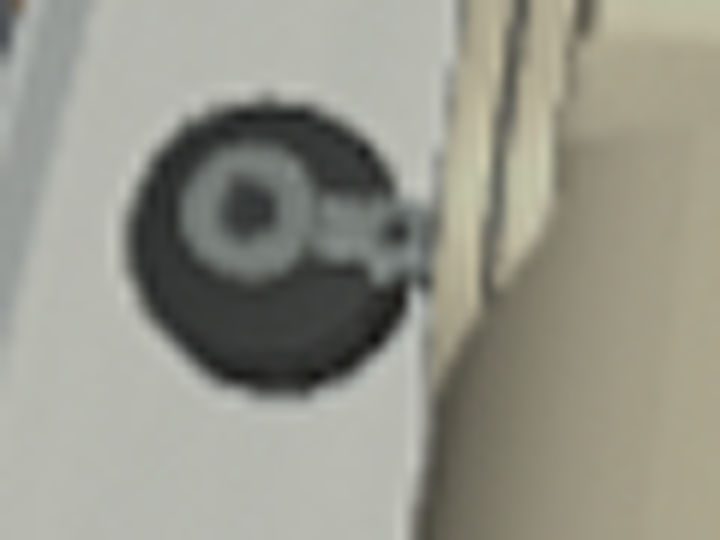

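View pics/s7c.png

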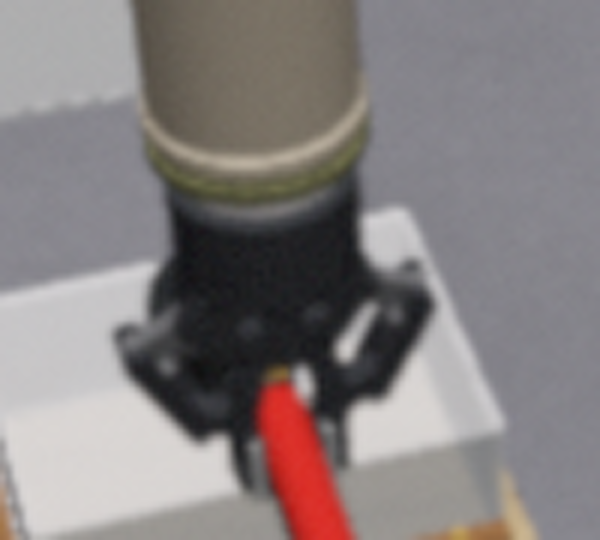

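```bash
python3 -c "
from pl import *
from m import full as f
print('----')
r=atz('top',*f(247,209,215,205,12),.169);p=atz('top',*f(399,233,215,205,12),.165)
print(r,p,np.degrees(np.arctan2(*(p-r)[1::-1])),np.hypot(*(p-r)[:2]))
r=atz('top',*f(216,225,205,190,7),.169);p=atz('top',*f(302,222,205,190,7),.165)
print(r,p,np.degrees(np.arctan2(*(p-r)[1::-1])),np.hypot(*(p-r)[:2]))
"|sed 1,/----/d
```

```text
[0.56513259 0.13637049 0.169     ] [0.56262193 0.10054183 0.165     ] -94.00841086739004 0.035916513647123234
[0.56589049 0.13557886 0.169     ] [0.57026864 0.10142325 0.165     ] -82.69551801511601 0.0344350605754677
```

Call:
jog_arm(steps=[0.01,0,-0.0009,0,0.01,0.01,0,-0.0018,0,0.02,0.01,0,-0.0027,0,0.03,0.01,0.0001,-0.0036,0,0.04,0.01,0.0001,-0.0045,0,0.05,0.01,0.0002,-0.0054,0,0.06,0.01,0.0002,-0.0063,0,0.07,0.01,0.0002,-0.0063,0,0.07,0.01,0.0002,-0.0063,0,0.07,0.01,0.0002,-0.0063,0,0.07])

```text
clock: 20.75
position: [0.5447, 0.0128, 0.1542]
ee_rot: [0.777, 0.629, 0.001, 0.001]
ft_force: [9.2, 0.8, -5.3]
grip_width: 0.267
```

```bash
python3 -c "
from pl import *
tf()
snap('top','t8')
crop('pics/t8.png','pics/t8c.png',215,205,275,250,12)"
```

```text
t 20.75 p [0.5447 0.0128 0.1542] yaw 78.0 tilt z [ 3.2e-03 -3.0e-04 -1.0e+00] F [ 9.2   0.82 -5.26] T [ 0.076 -2.344  0.31 ] g 0.267 j [-0.62  0.25  0.58  1.82 -0.15  1.11 -0.19]
tool F [2.72 8.81 5.29] T [-2.277  0.562 -0.309] Mpin 1.102 0.484 Mnut 1.411 0.792 socket [0.5707 0.1351 0.1543]
```

View pics/t8c.png

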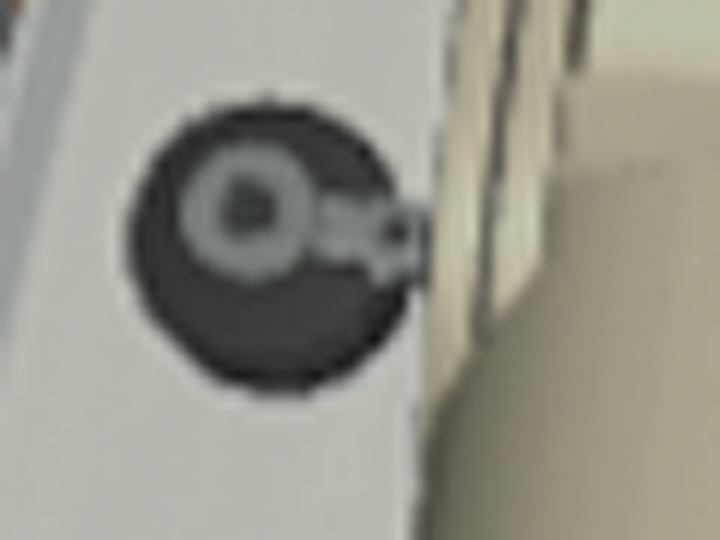

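Call:
jog_arm(steps=[0.01,0,-0.0009,0,0.01,0.01,0,-0.0018,0,0.02,0.01,0,-0.0027,0,0.03,0.01,0.0001,-0.0036,0,0.04,0.01,0.0001,-0.0045,0,0.05,0.01,0.0001,-0.0045,0,0.05,0.01,0.0001,-0.0045,0,0.05,0.01,0.0001,-0.0045,0,0.05,0.01,0.0001,-0.0045,0,0.05,0.01,0.0001,-0.0045,0,0.05])

```text
clock: 21.8
position: [0.5402, 0.0139, 0.1542]
ee_rot: [0.793, 0.61, 0.001, 0.001]
ft_force: [10.6, 1.6, -5.1]
grip_width: 0.269
```

```bash
python3 -c "
from pl import *
tf()"
```

```text
t 21.8 p [0.5402 0.0139 0.1542] yaw 75.14 tilt z [ 3.e-03 -3.e-04 -1.e+00] F [10.57  1.57 -5.08] T [ 0.041 -2.295  0.342] g 0.269 j [-0.63  0.24  0.59  1.83 -0.15  1.11 -0.24]
tool F [4.22 9.8  5.11] T [-2.208  0.629 -0.342] Mpin 1.224 0.541 Mnut 1.567 0.884 socket [0.5723 0.1347 0.1543]
```

Call:
jog_arm(steps=[0.01,0,0.0018,0,-0.02,0.01,0.0001,0.0036,0,-0.04,0.01,0.0002,0.0054,0,-0.06,0.01,0.0003,0.0072,0,-0.08,0.01,0.0004,0.009,0,-0.1,0.01,0.0006,0.0108,0,-0.12,0.01,0.0007,0.0117,0,-0.13,0.01,0.0008,0.0126,0,-0.14,0.01,0.0009,0.013,0,-0.145,0.01,0.0009,0.013,0,-0.145])

```text
clock: 22.8
position: [0.5532, 0.0114, 0.1542]
ee_rot: [0.746, 0.666, 0.001, 0.001]
ft_force: [10.4, 0.7, -5.2]
grip_width: 0.269
```

```bash
python3 -c "
from pl import *
tf()"
```

```text
t 22.8 p [0.5532 0.0114 0.1542] yaw 83.45 tilt z [ 3.3e-03 -2.0e-04 -1.0e+00] F [10.35  0.71 -5.19] T [ 0.092 -2.45   0.218] g 0.269 j [-0.59  0.27  0.57  1.8  -0.16  1.12 -0.08]
tool F [ 1.88 10.19  5.22] T [-2.424  0.372 -0.217] Mpin 1.134 0.7 Mnut 1.491 1.056 socket [0.5675 0.1356 0.1543]
```

Call:
jog_arm(steps=[0.01,0,0.0006,0,-0.005,0.01,0,0.0012,0,-0.01,0.01,0,0.0018,0,-0.015,0.01,0,0.0025,0,-0.02,0.01,0,0.0025,0,-0.02,0.01,0,0.0025,0,-0.02,0.01,0,0.0025,0,-0.02,0.01,0,0.0025,0,-0.02,0.01,0,0.0025,0,-0.02,0.01,0,0.0025,0,-0.02])

```text
clock: 23.8
position: [0.5552, 0.0112, 0.1541]
ee_rot: [0.74, 0.673, 0.001, 0.001]
ft_force: [7.7, 1.4, -3.8]
grip_width: 0.272
```

```bash
python3 -c "
from pl import *
tf()"
```

```text
t 23.8 p [0.5552 0.0112 0.1541] yaw 84.6 tilt z [ 2.4e-03 -2.0e-04 -1.0e+00] F [ 7.73  1.38 -3.83] T [ 0.132 -2.019  0.342] g 0.272 j [-0.59  0.27  0.57  1.79 -0.16  1.12 -0.06]
tool F [2.11 7.56 3.85] T [-1.998  0.322 -0.341] Mpin 1.021 0.339 Mnut 1.286 0.604 socket [0.567  0.1356 0.1541]
```

Call:
jog_arm(steps=[0.01,0,0.0006,0,-0.006,0.01,0,0.0012,0,-0.012,0.01,-0.0002,0.0018,0,-0.018,0.01,-0.0003,0.0024,0,-0.024,0.01,-0.0004,0.0028,0,-0.03,0.01,-0.0005,0.003,0,-0.03,0.01,-0.0005,0.003,0,-0.03,0.01,-0.0005,0.003,0,-0.03,0.01,-0.0005,0.003,0,-0.03,0.01,-0.0005,0.003,0,-0.03])

```text
clock: 24.8
position: [0.5575, 0.0108, 0.1539]
ee_rot: [0.73, 0.683, 0.001, -0.0]
ft_force: [4.2, 2.5, -4.3]
grip_width: 0.269
```

```bash
python3 -c "
from pl import *
tf()"
```

```text
t 24.8 p [0.5575 0.0108 0.1539] yaw 86.22 tilt z [ 6.e-04  9.e-04 -1.e+00] F [ 4.2   2.5  -4.34] T [ 0.661 -1.279 -0.727] g 0.269 j [-0.58  0.28  0.56  1.79 -0.17  1.12 -0.03]
tool F [2.77 4.03 4.35] T [-1.234  0.744  0.727] Mpin -0.364 1.089 Mnut -0.223 1.23 socket [0.5657 0.1355 0.154 ]
```

Call:
jog_arm(steps=[0.01,0.0003,0.0005,0,0.004,0.01,0.0006,0.001,0,0.008,0.01,0.0006,0.0014,0,0.012,0.01,0.0006,0.0014,0,0.012,0.01,0.0006,0.0014,0,0.012,0.01,0.0006,0.0014,0,0.012,0.01,0.0006,0.0014,0,0.012,0.01,0.0006,0.0014,0,0.012,0.01,0.0006,0.0014,0,0.012,0.01,0.0006,0.0014,0,0.012])

```text
clock: 25.8
position: [0.5581, 0.0107, 0.1536]
ee_rot: [0.733, 0.68, -0.001, -0.0]
ft_force: [-6.2, -1.8, 2.7]
grip_width: 0.269
```

```bash
python3 -c "
from pl import *
tf()"
```

```text
t 25.8 p [0.5581 0.0107 0.1536] yaw 85.65 tilt z [-1.4e-03 -3.0e-04 -1.0e+00] F [-6.24 -1.79  2.71] T [-0.053  1.19   0.508] g 0.269 j [-0.58  0.28  0.56  1.78 -0.17  1.12 -0.04]
tool F [-2.26 -6.09 -2.7 ] T [ 1.183 -0.144 -0.508] Mpin -0.039 -1.056 Mnut -0.252 -1.269 socket [0.5676 0.1354 0.1535]
```

Call:
jog_arm(steps=[0.01,0,-0.0004,0,-0.003,0.01,0,-0.0008,0,-0.005,0.01,0,-0.0008,0,-0.005,0.01,0,-0.0008,0,-0.005,0.01,0,-0.0008,0,-0.005,0.01,0,-0.0008,0,-0.005,0.01,0,-0.0008,0,-0.005,0.01,0,-0.0008,0,-0.005,0.01,0,-0.0008,0,-0.005,0.01,0,-0.0008,0,-0.005])

```text
clock: 26.8
position: [0.558, 0.0109, 0.1539]
ee_rot: [0.732, 0.681, 0.0, 0.0]
ft_force: [-1.4, -3.1, 0.1]
grip_width: 0.27
```

```bash
python3 -c "
from pl import *
tf()"
```

```text
t 26.8 p [0.558  0.0109 0.1539] yaw 85.92 tilt z [ 3.e-04 -1.e-04 -1.e+00] F [-1.36 -3.14  0.1 ] T [-0.535  0.09   0.01 ] g 0.27 j [-0.58  0.28  0.56  1.79 -0.17  1.12 -0.04]
tool F [-3.23 -1.13 -0.1 ] T [ 0.051 -0.54  -0.01 ] Mpin -0.092 -0.112 Mnut -0.132 -0.151 socket [0.5669 0.1356 0.1539]
```

Call:
jog_arm(steps=[0.01,-0.0004,0,-0.0005,0,0.01,-0.0004,0,-0.001,0,0.01,-0.0004,0,-0.0015,0,0.01,-0.0004,0,-0.002,0,0.01,-0.0004,0,-0.0025,0,0.01,-0.0004,0,-0.003,0,0.01,-0.0004,0,-0.0035,0,0.01,-0.0004,0,-0.004,0,0.01,-0.0004,0,-0.0045,0,0.01,-0.0004,0,-0.005,0])

```text
clock: 27.8
position: [0.5577, 0.0121, 0.1581]
ee_rot: [0.731, 0.682, 0.0, -0.001]
ft_force: [5.1, 5.9, -14.6]
grip_width: 0.266
```

```bash
python3 -c "
from pl import *
tf()"
```

```text
t 27.8 p [0.5577 0.0121 0.1581] yaw 86.01 tilt z [-6.e-04  1.e-03 -1.e+00] F [  5.06   5.92 -14.63] T [ 0.14  -1.184 -0.377] g 0.266 j [-0.58  0.28  0.56  1.78 -0.16  1.13 -0.04]
tool F [ 6.24  4.65 14.63] T [-1.171  0.223  0.376] Mpin 0.043 0.794 Mnut 0.205 0.957 socket [0.5664 0.1368 0.1582]
```

```bash
python3 -c "
from pl import *
snap('side','s9');snap('top','t9')
crop('pics/s9.png','pics/s9c.png',195,120,305,220,6)
crop('pics/t9.png','pics/t9c.png',215,205,275,250,12)"
```

```text
(no output)
```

View pics/s9c.png

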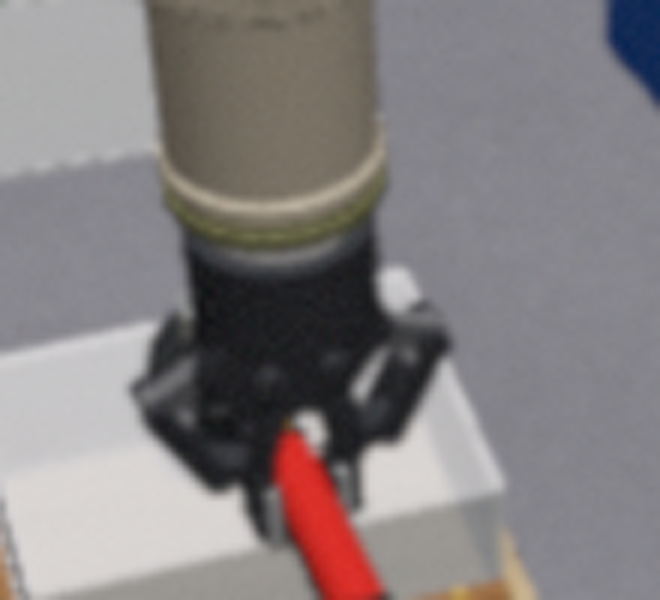

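View pics/t9c.png

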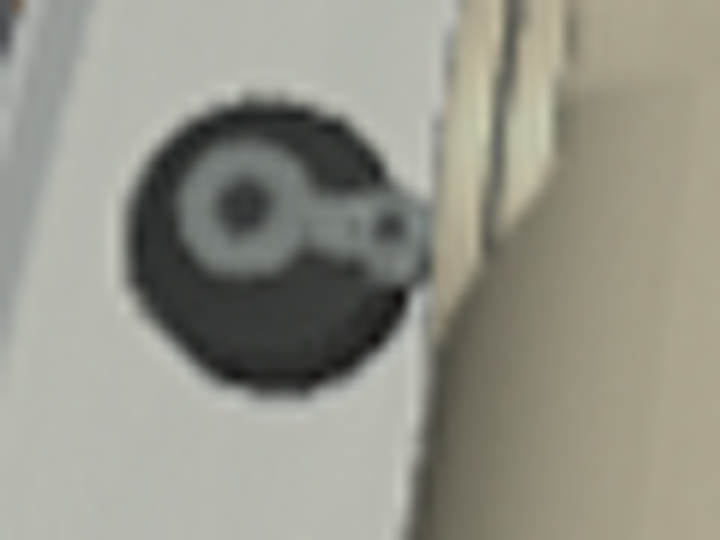

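Call:
jog_arm(steps=[0.01,0.0005,0.0003,0,0.002,0.01,0.001,0.0006,0,0.004,0.01,0.0014,0.0006,0,0.004,0.01,0.0014,0.0006,0,0.004,0.01,0.0014,0.0006,0,0.004,0.01,0.0014,0.0006,0,0.004,0.01,0.0014,0.0006,0,0.004,0.01,0.0014,0.0006,0,0.004,0.01,0.0014,0.0006,0,0.004,0.01,0.0014,0.0006,0,0.004])

```text
clock: 28.9
position: [0.5584, 0.0123, 0.1588]
ee_rot: [0.733, 0.68, 0.0, -0.0]
ft_force: [-0.1, 5.5, -10.7]
grip_width: 0.272
```

```bash
python3 -c "
from pl import *
tf()"
```

```text
t 28.9 p [0.5584 0.0123 0.1588] yaw 85.72 tilt z [-3.e-04  4.e-04 -1.e+00] F [ -0.09   5.45 -10.74] T [0.354 0.33  0.205] g 0.272 j [-0.59  0.28  0.57  1.78 -0.16  1.13 -0.04]
tool F [ 5.43 -0.49 10.75] T [ 0.355  0.328 -0.205] Mpin 0.161 -0.249 Mnut 0.144 -0.266 socket [0.5678 0.137  0.1588]
```

Call:
jog_arm(steps=[0.01,0.0005,0,-0.0003,0,0.01,0.001,0,-0.0006,0,0.01,0.0014,0,-0.0009,0,0.01,0.0014,0,-0.0012,0,0.01,0.0014,0,-0.0015,0,0.01,0.0014,0,-0.0018,0,0.01,0.0014,0,-0.0021,0,0.01,0.0014,0,-0.0024,0,0.01,0.0014,0,-0.0027,0,0.01,0.0014,0,-0.003,0])

```text
clock: 29.9
position: [0.5587, 0.0136, 0.1618]
ee_rot: [0.733, 0.68, 0.0, -0.0]
ft_force: [-0.1, 2.9, -9.3]
grip_width: 0.271
```

```bash
python3 -c "
from pl import *
tf()"
```

```text
t 29.9 p [0.5587 0.0136 0.1618] yaw 85.71 tilt z [ 1.e-04  3.e-04 -1.e+00] F [-0.12  2.88 -9.33] T [-0.016  0.037  0.148] g 0.271 j [-0.59  0.27  0.57  1.78 -0.16  1.14 -0.05]
tool F [ 2.86 -0.34  9.33] T [ 0.036 -0.019 -0.148] Mpin 0.118 -0.178 Mnut 0.106 -0.19 socket [0.5681 0.1383 0.1618]
```

```bash
python3 -c "
from pl import *
p,d=snap('top','t10')
crop('pics/t10.png','pics/t10c.png',215,205,275,250,12)
d9=np.load('t9.npy');d8=np.load('t8.npy')
for n,D in(('8',d8),('9',d9),('10',d)):
  def h(us,vs):
    z=[ (lambda o,r:(o+r*D[v,u])[2])(*ray('top',u,v)) for u in us for v in vs if D[v,u]>0];return np.round(np.sort(z),3)
  print(n,'ringL',h([230,231],[221,222,223]),'ringR',h([239,240],[222,223]),'pin',h([246,247,248],[223,224,225]))
"
```

```text
8 ringL [0.165 0.166 0.166 0.168 0.168 0.17 ] ringR [0.161 0.165 0.166 0.168] pin [0.164 0.167 0.167 0.168 0.168 0.169 0.169 0.17  0.172]
9 ringL [0.165 0.166 0.167 0.167 0.168 0.168] ringR [0.165 0.168 0.168 0.168] pin [0.166 0.167 0.167 0.17  0.17  0.17  0.172 0.172 0.173]
10 ringL [0.164 0.164 0.165 0.165 0.167 0.168] ringR [0.162 0.165 0.166 0.168] pin [0.165 0.168 0.168 0.17  0.171 0.171 0.171 0.172 0.172]
```

View pics/t10c.png

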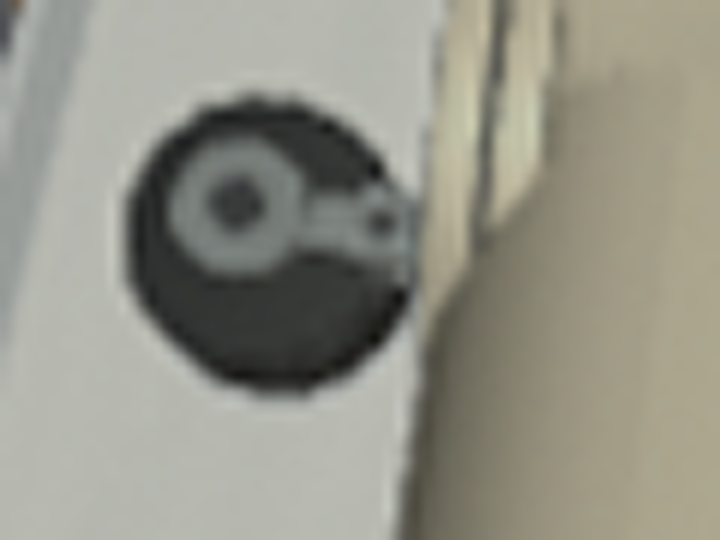

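Call:
jog_arm(steps=[0.01,-0.0003,0,0.001,0,0.01,-0.0006,0,0.002,0,0.01,-0.001,0,0.003,0,0.01,-0.0013,0,0.004,0,0.01,-0.0016,0,0.005,0,0.01,-0.002,0,0.006,0,0.01,-0.0022,0,0.007,0,0.01,-0.0024,0,0.0077,0,0.01,-0.0024,0,0.0077,0,0.01,-0.0024,0,0.0077,0])

```text
clock: 30.95
position: [0.5588, 0.0108, 0.1544]
ee_rot: [0.733, 0.68, 0.0, 0.0]
ft_force: [-1.6, -0.3, 4.7]
grip_width: 0.267
```

```bash
python3 -c "
from pl import *
tf()
snap('top','t11')
crop('pics/t11.png','pics/t11c.png',215,205,275,250,12)"
```

```text
t 30.95 p [0.5588 0.0108 0.1544] yaw 85.68 tilt z [ 9.e-04 -0.e+00 -1.e+00] F [-1.56 -0.25  4.67] T [0.891 0.216 0.216] g 0.267 j [-0.58  0.28  0.56  1.78 -0.17  1.12 -0.04]
tool F [-0.37 -1.53 -4.68] T [ 0.282  0.873 -0.215] Mpin 0.077 -0.354 Mnut 0.024 -0.407 socket [0.5682 0.1355 0.1544]
```

View pics/t11c.png

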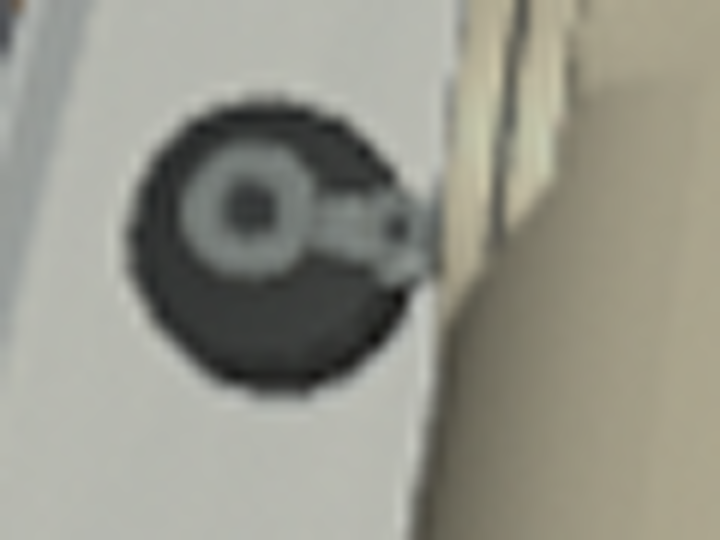

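Call:
jog_arm(steps=[0.01,0,0,0.0004,0,0.01,0,0,0.0008,0,0.01,0,0,0.0008,0,0.01,0,-0.0002,0.0008,0,0.01,0,-0.0002,0.0008,0,0.01,0,-0.0002,0.0004,0,0.01,0,-0.0002,0.0002,0,0.01,0,-0.0002,0,0,0.01,0,-0.0002,0,0,0.01,0,-0.0002,0,0], grip_force=120)

```text
clock: 32.0
position: [0.5587, 0.0108, 0.1544]
ee_rot: [0.733, 0.68, 0.0, 0.0]
ft_force: [0.6, -0.6, 5.6]
grip_width: 0.26
```

```bash
python3 -c "
from pl import *
tf()"
```

```text
t 32.0 p [0.5587 0.0108 0.1544] yaw 85.68 tilt z [ 0.001 -0.    -1.   ] F [ 0.56 -0.59  5.62] T [ 0.855 -0.106  0.127] g 0.26 j [-0.58  0.28  0.56  1.78 -0.17  1.12 -0.04]
tool F [-0.55  0.61 -5.62] T [-0.042  0.861 -0.126] Mpin 0.181 -0.071 Mnut 0.202 -0.05 socket [0.5681 0.1355 0.1544]
```

Call:
jog_arm(steps=[0.01,0,0,-0.0004,0,0.01,0,0,-0.0008,0,0.01,0,0,-0.0012,0,0.01,0,0,-0.0016,0,0.01,0,0,-0.002,0,0.01,0,0,-0.0024,0,0.01,0,0,-0.0028,0,0.01,0,0,-0.0032,0,0.01,0,0,-0.0036,0,0.01,0,0,-0.004,0])

```text
clock: 33.0
position: [0.558, 0.0118, 0.1572]
ee_rot: [0.733, 0.68, -0.0, -0.0]
ft_force: [6.6, 5.7, -9.9]
grip_width: 0.26
```

```bash
python3 -c "
from pl import *
tf()"
```

```text
t 33.0 p [0.558  0.0118 0.1572] yaw 85.75 tilt z [-7.e-04  0.e+00 -1.e+00] F [ 6.6   5.69 -9.93] T [ 0.58  -1.379 -0.486] g 0.26 j [-0.58  0.28  0.56  1.78 -0.16  1.13 -0.04]
tool F [6.16 6.17 9.92] T [-1.332  0.681  0.485] Mpin 0.07 1.041 Mnut 0.286 1.257 socket [0.5673 0.1364 0.1572]
```

Call:
jog_arm(steps=[0.01,0.0006,0.0006,0,0.004,0.01,0.001,0.0008,-0.0003,0.01,0.01,0.001,0.0008,-0.0006,0,0.01,0.001,0.0008,-0.0009,0.01,0.01,0.001,0.0008,-0.0012,0,0.01,0.001,0.0008,-0.0015,0.01,0.01,0.001,0.0008,-0.0018,0,0.01,0.001,0.0008,-0.0021,0.01,0.01,0.001,0.0008,-0.0024,0.004,0.01,0.001,0.0008,-0.0024,0.004])

```text
clock: 34.0
position: [0.5589, 0.0119, 0.1605]
ee_rot: [0.734, 0.679, -0.0, -0.0]
ft_force: [-3.7, 2.5, -7.3]
grip_width: 0.26
```

```bash
python3 -c "
from pl import *
tf()
snap('top','t12')
crop('pics/t12.png','pics/t12c.png',215,205,275,250,12)"
```

```text
t 34.0 p [0.5589 0.0119 0.1605] yaw 85.49 tilt z [-5.e-04  1.e-04 -1.e+00] F [-3.66  2.49 -7.29] T [-0.103  0.928  0.583] g 0.26 j [-0.59  0.28  0.57  1.78 -0.16  1.14 -0.05]
tool F [ 2.2  -3.84  7.3 ] T [ 0.917 -0.176 -0.583] Mpin 0.238 -0.929 Mnut 0.103 -1.063 socket [0.5688 0.1365 0.1605]
```

View pics/t12c.png

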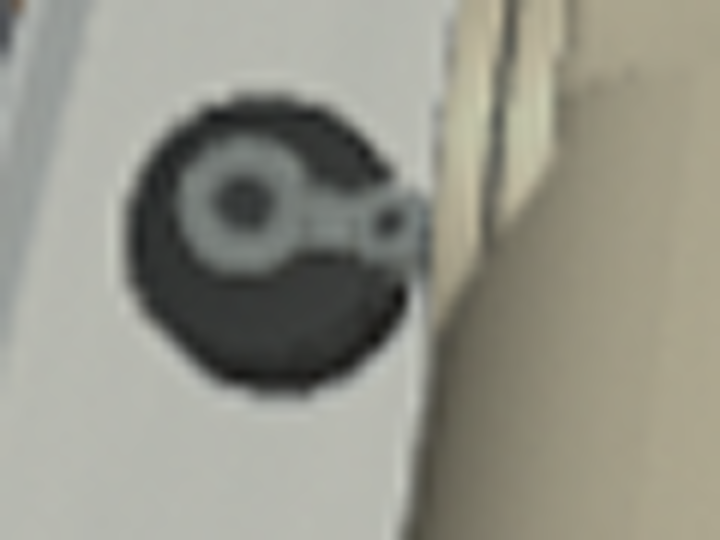

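Call:
jog_arm(steps=[0.01,0.0003,-0.0004,-0.0005,-0.004,0.01,0.0003,-0.0004,-0.001,0.002,0.01,0.0003,-0.0004,-0.0015,-0.008,0.01,0.0003,-0.0004,-0.002,0.002,0.01,0.0003,-0.0004,-0.0025,-0.008,0.01,0.0003,-0.0004,-0.003,0.002,0.01,0.0003,-0.0004,-0.0035,-0.008,0.01,0.0003,-0.0004,-0.004,0.002,0.01,0.0003,-0.0004,-0.0045,-0.003,0.01,0.0003,-0.0004,-0.005,-0.003])

```text
clock: 35.05
position: [0.5589, 0.0121, 0.1655]
ee_rot: [0.733, 0.68, 0.0, 0.0]
ft_force: [-1.5, -2.0, -5.2]
grip_width: 0.262
```

```bash
python3 -c "
from pl import *
tf()"
```

```text
t 35.05 p [0.5589 0.0121 0.1655] yaw 85.64 tilt z [ 2.e-04 -1.e-04 -1.e+00] F [-1.53 -2.04 -5.16] T [-0.865  0.466  0.247] g 0.262 j [-0.59  0.27  0.57  1.77 -0.16  1.15 -0.05]
tool F [-2.15 -1.38  5.16] T [ 0.399 -0.898 -0.247] Mpin 0.124 -0.371 Mnut 0.075 -0.419 socket [0.5684 0.1368 0.1655]
```

Call:
jog_arm(steps=[0.01,-0.0004,-0.0002,-0.0008,-0.002,0.01,-0.0005,-0.0002,-0.0016,-0.002,0.01,-0.0005,-0.0002,-0.0024,-0.002,0.01,-0.0005,-0.0002,-0.0032,-0.002,0.01,-0.0005,-0.0002,-0.004,-0.002,0.01,-0.0005,-0.0002,-0.0048,-0.002,0.01,-0.0005,-0.0002,-0.0056,-0.002,0.01,-0.0005,-0.0002,-0.0064,-0.002,0.01,-0.0005,-0.0002,-0.0072,-0.002,0.01,-0.0005,-0.0002,-0.008,-0.002])

```text
clock: 36.05
position: [0.5585, 0.0119, 0.1736]
ee_rot: [0.733, 0.68, 0.0, -0.0]
ft_force: [-0.8, -0.1, -3.6]
grip_width: 0.262
```

```bash
python3 -c "
from pl import *
tf()"
```

```text
t 36.05 p [0.5585 0.0119 0.1736] yaw 85.76 tilt z [ 0.e+00  1.e-04 -1.e+00] F [-0.79 -0.1  -3.57] T [-0.091 -0.011 -0.045] g 0.262 j [-0.59  0.26  0.57  1.76 -0.15  1.16 -0.05]
tool F [-0.16 -0.78  3.57] T [-0.018 -0.09   0.045] Mpin -0.115 -0.025 Mnut -0.142 -0.053 socket [0.5678 0.1365 0.1736]
```

Call:
jog_arm(steps=[0.01,0,0,-0.002,0,0.01,0,0,-0.006,0,0.01,0,0,-0.012,0,0.01,0,0,-0.019,0,0.01,0,0,-0.026,0,0.01,0,0,-0.033,0,0.01,0,0,-0.038,0,0.01,0,0,-0.042,0,0.01,0,0,-0.042,0,0.01,0,0,-0.042,0])

```text
clock: 37.05
position: [0.5585, 0.0119, 0.2153]
ee_rot: [0.733, 0.68, -0.0, -0.0]
ft_force: [-0.1, -0.8, -3.7]
grip_width: 0.262
```

```bash
python3 -c "
from pl import *
tf()
snap('top','t13');snap('side','s13')
crop('pics/t13.png','pics/t13c.png',205,190,295,250,8)
crop('pics/s13.png','pics/s13c.png',185,110,305,210,6)
o=manip.get_obs()
print(plan(o['position'],yaw(o['ee_rot']),(.4992,-.2779,.2158),50.2))"
```

```text
t 37.05 p [0.5585 0.0119 0.2153] yaw 85.76 tilt z [-2.e-04  1.e-04 -1.e+00] F [-0.06 -0.85 -3.68] T [-0.062  0.025  0.028] g 0.262 j [-0.6   0.22  0.58  1.71 -0.13  1.24 -0.07]
tool F [-0.85 -0.    3.68] T [ 0.02  -0.064 -0.028] Mpin 0.028 -0.028 Mnut 0.028 -0.028 socket [0.5677 0.1365 0.2154]
[-0.2933 -0.0376 -0.0007  0.6207]
```

View pics/t13c.png

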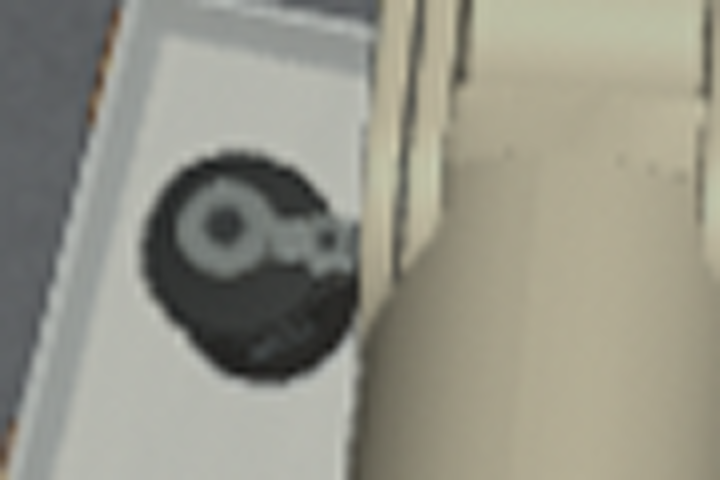

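View pics/s13c.png

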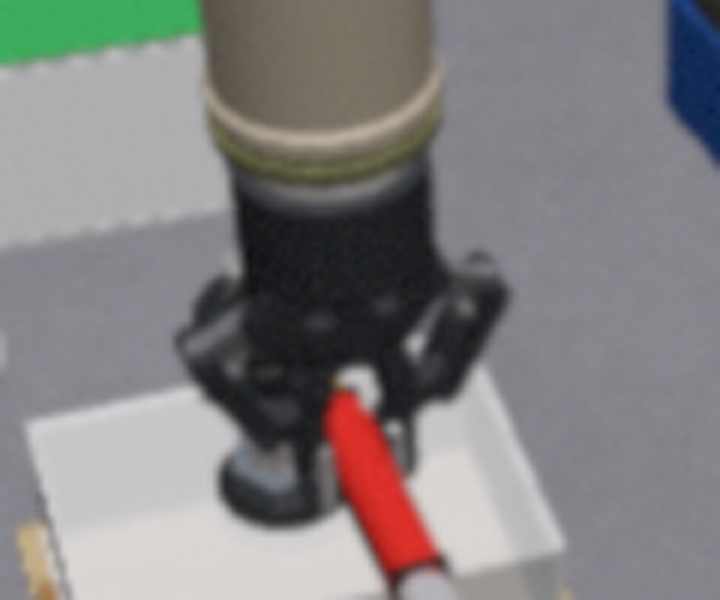

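Call:
jog_arm(steps=[0.01,-0.015,-0.0019,0,0.032,0.01,-0.05,-0.0064,0,0.106,0.01,-0.09,-0.0115,0,0.19,0.01,-0.13,-0.0167,0,0.275,0.01,-0.17,-0.0218,0,0.36,0.01,-0.21,-0.0269,0,0.444,0.01,-0.245,-0.0314,0,0.518,0.01,-0.275,-0.0353,0,0.582,0.01,-0.289,-0.037,0,0.612,0.01,-0.2933,-0.0376,0,0.621])

```text
clock: 38.15
position: [0.4982, -0.2801, 0.2154]
ee_rot: [0.907, 0.422, -0.0, 0.0]
ft_force: [0.0, 0.8, -3.6]
grip_width: 0.26
```

Call:
jog_arm(steps=[0.01,0,0,0.005,0,0.01,0,0,0.015,0,0.01,0,0,0.03,0,0.01,0,0,0.045,0,0.01,0,0,0.06,0,0.01,0,0,0.075,0,0.01,0,0,0.085,0,0.01,0,0,0.095,0,0.01,0,0,0.1,0,0.01,0,0,0.1,0])

```text
clock: 39.15
position: [0.4991, -0.2778, 0.1149]
ee_rot: [0.906, 0.424, -0.0, -0.0]
ft_force: [-0.1, -0.2, -3.1]
grip_width: 0.256
```

```bash
python3 -c "
from pl import *
tf()
snap('top','t14');snap('side','s14')
crop('pics/t14.png','pics/t14c.png',315,195,415,305,5.4)
crop('pics/s14.png','pics/s14c.png',200,230,330,390,3.7)"
```

```text
t 39.15 p [ 0.4991 -0.2778  0.1149] yaw 50.17 tilt z [-8.e-04  2.e-04 -1.e+00] F [-0.08 -0.21 -3.08] T [-0.066  0.043  0.01 ] g 0.256 j [-0.2   0.41  0.77  1.79 -0.32  1.07 -0.01]
tool F [-0.21  0.08  3.08] T [-0.009 -0.079 -0.01 ] Mpin 0.017 -0.003 Mnut 0.019 0.0 socket [ 0.5792 -0.1818  0.1148]
```

View pics/t14c.png

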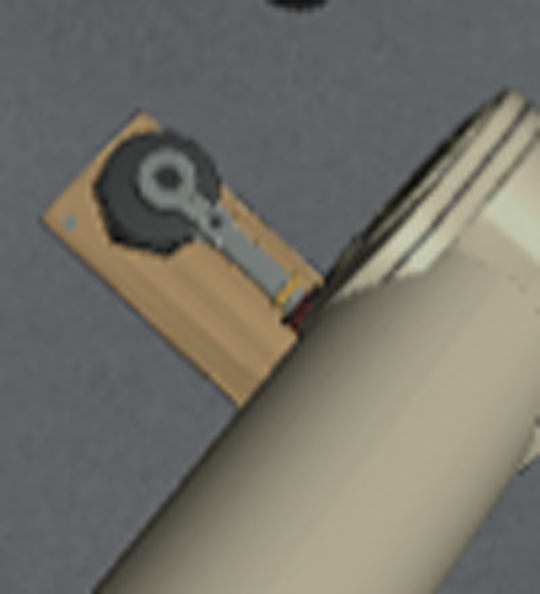

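View pics/s14c.png

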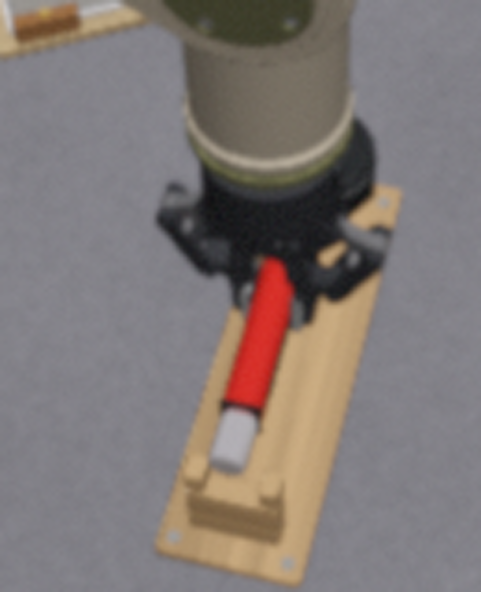

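```bash
python3 -c "
from pl import *
from m import full as f
print('----')
print(atz('top',*f(166,177,315,195,5.4),.130),atz('top',*f(216,219,315,195,5.4),.126))
# end cap outer end top edge centre in side; initial: crop c4 (131,485)
print('cap now',atz('side',*f(229,468,200,230,3.7),.116),'cap init',atz('side',*f(133,485,230,255,4.4),.073))
# expected cap end
e=np.array([.5792,-.1819])-.235*np.array([.6402,.7682]);print(e)
"|sed 1,/----/d
```

```text
[ 0.57834579 -0.18025259  0.13      ] [ 0.55796488 -0.20870847  0.126     ]
cap now [ 0.43033609 -0.36137419  0.116     ] cap init [ 0.42608905 -0.35790497  0.073     ]
[ 0.428753 -0.362427]
```

Call:
jog_arm(steps=[0.01,0,0,0.004,0,0.01,0,0,0.01,0,0.01,0,0,0.016,0,0.01,0,0,0.022,0,0.01,0,0,0.027,0,0.01,0,0,0.031,0,0.01,0,0,0.035,0,0.01,0,0,0.037,0,0.01,0,0,0.038,0,0.01,0,0,0.038,0])

```text
clock: 40.25
position: [0.4994, -0.2779, 0.0775]
ee_rot: [0.906, 0.424, 0.0, -0.0]
ft_force: [-0.0, -0.3, -4.5]
grip_width: 0.26
```

```bash
python3 -c "
from pl import *
tf()
snap('side','s15')
crop('pics/s15.png','pics/s15c.png',200,230,330,390,3.7)"
```

```text
t 40.25 p [ 0.4994 -0.2779  0.0775] yaw 50.18 tilt z [ 1.e-04  1.e-04 -1.e+00] F [-0.04 -0.34 -4.49] T [-0.007  0.063  0.026] g 0.26 j [-0.17  0.46  0.74  1.82 -0.36  1.    0.02]
tool F [-0.28  0.19  4.49] T [ 0.044 -0.046 -0.026] Mpin 0.043 -0.009 Mnut 0.049 -0.002 socket [ 0.5794 -0.1819  0.0775]
```

View pics/s15c.png

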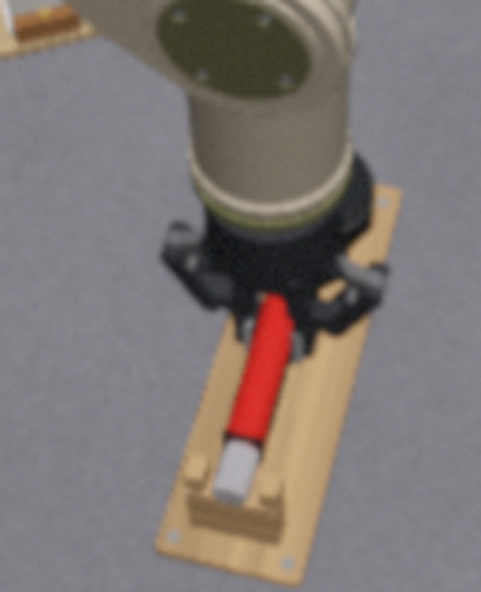

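The end cap is centred in the notch at crop (235,475), with the cheeks at (195,470) and (270,485). Lowering the last few millimetres.

Call:
jog_arm(steps=[0.01,0,0,0.001,0,0.01,0,0,0.002,0,0.01,0,0,0.003,0,0.01,0,0,0.004,0,0.01,0,0,0.0045,0,0.01,0,0,0.005,0,0.01,0,0,0.0055,0,0.01,0,0,0.006,0,0.01,0,0,0.006,0,0.01,0,0,0.006,0])

```text
clock: 41.3
position: [0.4992, -0.2784, 0.0718]
ee_rot: [0.906, 0.424, 0.0, 0.0]
ft_force: [-5.3, -2.6, 4.7]
grip_width: 0.264
```

```bash
python3 -c "
from pl import *
tf()"
```

```text
t 41.3 p [ 0.4992 -0.2784  0.0718] yaw 50.15 tilt z [ 2.e-04 -3.e-04 -1.e+00] F [-5.26 -2.6   4.69] T [0.121 0.547 0.196] g 0.264 j [-0.17  0.47  0.74  1.83 -0.37  0.99  0.03]
tool F [-5.37 -2.37 -4.69] T [ 0.498 -0.257 -0.197] Mpin -0.017 -0.41 Mnut -0.1 -0.493 socket [ 0.5793 -0.1824  0.0718]
```

Call:
jog_arm(steps=[0.022,-0.0003,0,0,0,0.024,-0.0003,0,0,0,0.026,-0.0003,0,0,0,0.028,-0.0003,0,0,0,0.03,-0.0003,0,0,0,0.033,-0.0003,0,0,0,0.036,-0.0003,0,0,0,0.04,-0.0003,0,0,0,0.05,-0.0003,0,0,0,0.06,-0.0003,0,0,0], grip_force=20)

```text
clock: 42.3
position: [0.4992, -0.2781, 0.0715]
ee_rot: [0.906, 0.424, 0.0, -0.0]
ft_force: [-0.1, 0.1, -0.4]
grip_width: 0.7
```

Call:
jog_arm(steps=[0.06,0,0,0,0,0.06,0,0,-0.003,0,0.06,0,0,-0.01,0,0.06,0,0,-0.025,0,0.06,0,0,-0.045,0,0.06,0,0,-0.065,0,0.06,0,0,-0.085,0,0.06,0,0,-0.11,0,0.06,0,0,-0.135,0,0.06,0,0,-0.16,0])

```text
clock: 43.3
position: [0.499, -0.2784, 0.2338]
ee_rot: [0.906, 0.424, 0.0, 0.0]
ft_force: [0.3, -1.0, -0.5]
grip_width: 0.702
```

```bash
python3 -c "
from pl import *
o=st()
print(plan((.4992,-.278,.232),50.2,(.40,.03,.30),90))"
```

```text
t 43.3 p [ 0.499  -0.2784  0.2338] yaw 50.15 tilt z [ 1.2e-03 -2.0e-04 -1.0e+00] F [ 0.31 -0.99 -0.5 ] T [ 0.002 -0.008 -0.018] g 0.702 j [-0.26  0.28  0.83  1.67 -0.21  1.29 -0.09]
[ 0.1731 -0.2734 -0.068  -0.6946]
```

Call:
jog_arm(steps=[0.06,0.015,-0.023,-0.007,-0.07,0.06,0.03,-0.045,-0.014,-0.14,0.06,0.044,-0.068,-0.02,-0.21,0.06,0.059,-0.09,-0.027,-0.28,0.06,0.074,-0.113,-0.034,-0.35,0.06,0.089,-0.136,-0.041,-0.42,0.06,0.104,-0.158,-0.048,-0.49,0.06,0.118,-0.181,-0.054,-0.56,0.06,0.133,-0.203,-0.061,-0.63,0.06,0.148,-0.226,-0.068,-0.7])

```text
clock: 44.3
position: [0.4199, -0.0195, 0.301]
ee_rot: [0.705, 0.709, 0.001, 0.0]
ft_force: [0.3, -0.2, -0.4]
grip_width: 0.707
```

```bash
python3 -c "
from pl import *
st()
snap('top','t16');snap('side','s16')
crop('pics/t16.png','pics/t16c.png',195,180,415,305,3.6)
crop('pics/t16.png','pics/t16d.png',315,205,415,305,6)
crop('pics/t16.png','pics/t16e.png',220,208,256,244,14)"
```

```text
t 44.3 p [ 0.4199 -0.0195  0.301 ] yaw 90.38 tilt z [ 1.7e-03  7.0e-04 -1.0e+00] F [ 0.27 -0.22 -0.36] T [ 0.029 -0.052  0.03 ] g 0.707 j [-0.65 -0.21  0.51  1.9   0.1   1.43 -0.16]
```

View pics/t16.png

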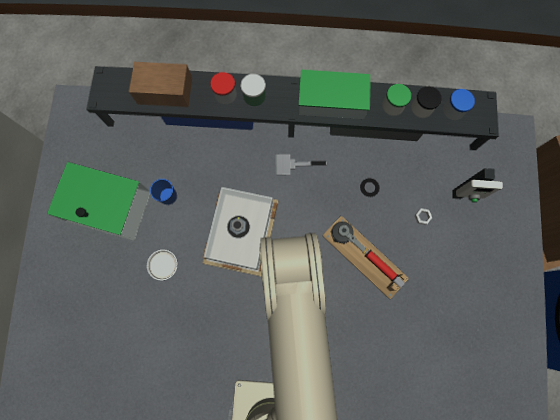

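View pics/t16d.png

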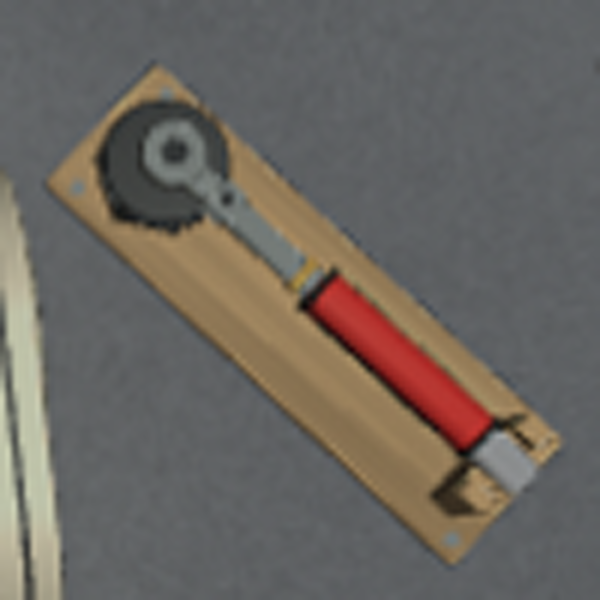

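View pics/t16e.png

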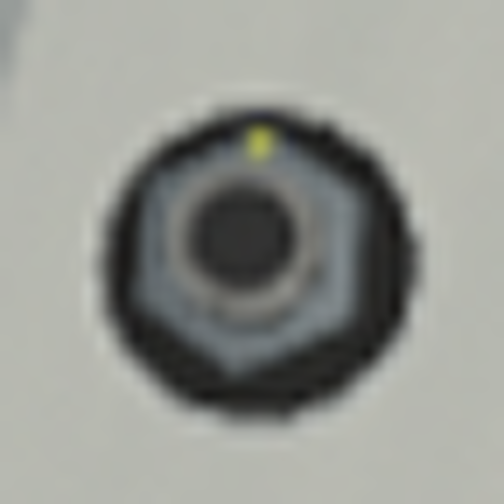

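View pics/s16.png

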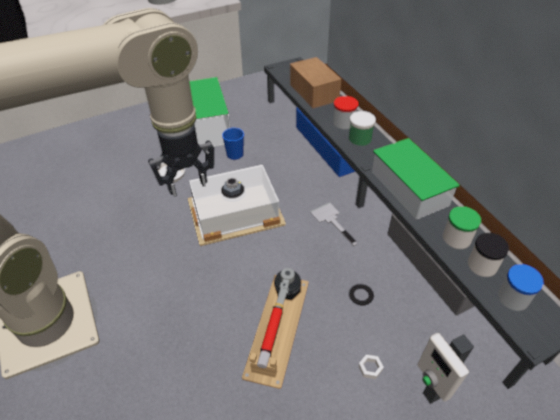

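```bash
python3 -c "
from pl import *
from m import full as f
print('----')
d=atz('top',*f(260,143,220,208,14),.113);c=np.array([.5655,.1356]);print(d,np.degrees(np.arctan2(*(d[:2]-c)[::-1])))
x=np.hstack([cv2.resize(cv2.imread(p)[255:390,230:330],None,fx=3.9,fy=3.9,interpolation=cv2.INTER_CUBIC) for p in('pics/side0.png','pics/s16.png')]);cv2.imwrite('pics/cmp.png',x)
a=np.load('top0.npy');b=np.load('t16.npy')
def H(D,u,v):o,r=ray('top',u,v);return (o+r*D[v,u])[2]
for pts in([(366,253),(372,258),(380,264),(388,272)],[(398,281),(399,282),(397,281)],[(340,231),(344,235)]):
  print([ (round(H(a,*p),3),round(H(b,*p),3)) for p in pts])
"|sed 1,/----/d
```

```text
[0.58827895 0.13562156 0.113     ] 0.05422236196100277
[(np.float64(0.082), np.float64(0.08)), (np.float64(0.085), np.float64(0.089)), (np.float64(0.088), np.float64(0.084)), (np.float64(0.087), np.float64(0.092))]
[(np.float64(0.077), np.float64(0.084)), (np.float64(0.084), np.float64(0.084)), (np.float64(0.085), np.float64(0.082))]
[(np.float64(0.083), np.float64(0.081)), (np.float64(0.083), np.float64(0.078))]
```

View pics/cmp.png

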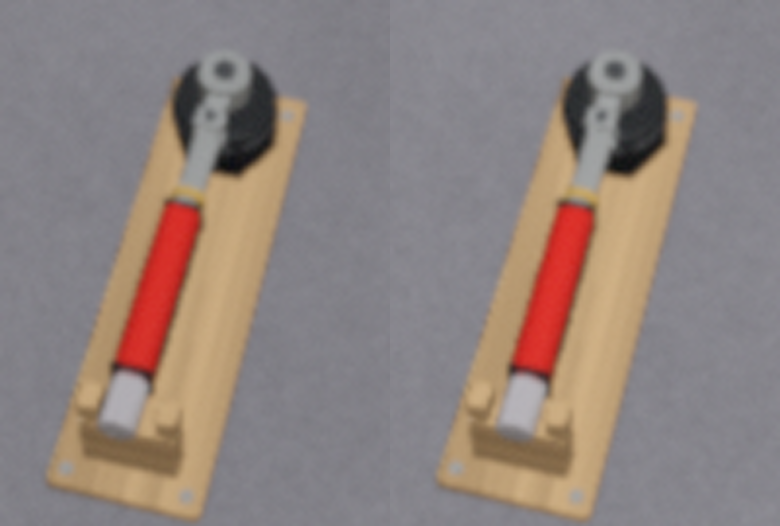

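```bash
python3 - <<'E'
from fitnut import *
fitnut("top","pics/t16.png",(222,210,256,244),(.5655,.1356),28)
E
```

```text
top -10 [0.5653 0.1356] 27.74 72.47
top -5 [0.5653 0.1356] 28.01 72.33
top 0 [0.5653 0.1356] 27.84 72.1
top 5 [0.5653 0.1356] 29.77 71.16
top 10 [0.5653 0.1355] 29.77 71.54
```

```bash
python3 -c "
from workcell import manip
print(manip.hand_in())"
```

```text
the job is handed in; nothing more can be done
None
```

I tightened the nut until the click wrench broke over, eased off, put the wrench back in its cradle, and handed the job in at about 44 s of the 72 s.

- **Seating:** the socket slid onto the nut with almost no axial force and stopped on the gasket at the expected height.
- **Tightening:** I turned clockwise at a steady drag of about 0.7–0.8 N m. It then rose to about 1.5 N m at the nut, with a plateau of about 1.1–1.2 N m at the hinge. The pictures showed the head standing still while the handle kept folding. I stopped at an estimated 0.15 rad of fold, about half way to the 0.30 rad stop.
- **Lift-off:** the first lift bound. The wrench tilted on the nut with about 11 N of extra pull at the worst reading, so I set it back down. I gripped harder, relaxed the side loads and worked it off with small twists.

**Last checks**
- **Nut:** the yellow dot has moved about 29° (0.51 rad) clockwise. Comparing nut and wrench angles, the nut stands about 4° behind the wrench's angle at break-over. That is roughly the 3° of socket play plus image error, so a back-off of a degree or two can't be fully ruled out. The loosening torque in my readings stayed at or below about 0.25 N m.
- **Wrench:** the socket is over its stub and the end cap is in the notch. The cap sits about 3 mm to one side of where it began, within the notch's slack.
- **Other objects:** the rest of the bench looks unmoved, and the gripper was clear of everything.

The two cameras disagreed by up to 6 mm on the nut's position. I aimed by the wrench's offset from the nut within each camera's own view.

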